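# Load a terminal cover hollow side down in the clamping fixture, under a latched stop

### The job

Push the mushroom stop button fully down, and leave it down while you load the fixture: of the two covers on the sloping rack take the one that leans with its hollow side against the rack, set it down (do not drop it) in the fixture's pocket, hollow side down, flat and fully home, and let go of it. Then swing the clamp arm by its knob over the cover as far as it goes. Last, reset the stop: turn its head clockwise as far as it goes and pull it fully up again; leave the other cover where it leans.

Things in the scene. Friction and masses are not known exactly. Their poses are not given: they have to be found in the camera images.
- cover_in: White plastic terminal cover, a box open on one face: 110 (x) x 60 (y) x 30 mm (z), walls 4 mm, 0.12 kg. Origin: centre of that block; z points out of the closed flat face. It leans on the rack, hollow side against the slope, long axis up the slope (40 degrees from level, facing roughly the robot; the bays of the two covers may be swapped). Grip across its 60 mm width.
- cover_out: The other cover, of the same shape, leaning beside it on the rack (centres 116 to 136 mm apart) with its hollow side outward. Same origin and axes: its z axis points into the slope. Not to be moved.
- fixture: Aluminium plate 205 x 150 x 20 mm with a pocket: floor 20 mm above the table, walls 12 mm high, 10 thick, 115 (x) x 65 mm (y) inside, open for 55 mm in the middle of both long sides for fingers. A core 80 x 34 x 10 mm on its floor goes inside the cover's hollow. Origin under the pocket's centre at table height; x along the pocket, z up. The cover fits either end first.
- pocket_seat (a point): Where the cover's centre lies when it is home: over the pocket's centre, 35 mm above the table; axes as the fixture's. The cover's top is then 50 mm above the table.
- clamp_pivot (a point): Pivot of the clamp arm on a steel post, 95 mm from the pocket's centre along the fixture's x, at the arm's underside, 54 mm above the table.
- clamp_knob (a point): Centre of the top of the clamp arm's upright black round knob, 24 mm in diameter and 42 mm tall, 110 mm from the pivot; top 106 mm above the table. The arm under it is 24 mm wide, 10 mm thick, and passes 4 mm above the top of a seated cover.
- clamp (a joint): Angle of the clamp arm, rad: 0 swung fully away (arm along the fixture's -y), growing clockwise as seen from above, 1.57 at its stop with the arm along the fixture's -x, over the cover. Stays where it is left.
- stop_push (a joint): Travel of the mushroom stop button, m: 0 up, 0.008 fully down. About 7 N pushes it down; it stays where it is left, and it takes about 3 N to pull it up again.
- stop_turn (a joint): Turn of the button's head, rad, growing clockwise as seen from above; its stop is at 1.1. Stays where it is left.
- stop_top (a point): Centre of the top of the mushroom head, a round head 52 mm in diameter and 24 mm thick on a thin stem, on a grey box 90 x 90 x 60 mm. Top 104 mm above the table when up, 96 mm when down; the gap between the head's underside and the collar on the box is 14 mm when up, 6 mm when down. A thin line across the head shows its turn.
Mind the look-alikes: they are no part of the job. Of the things like the part that bears stop_push, leave any that is purple; of the rest the larger one is meant. Leave any red look-alike of the cover_in alone.

How it is judged:
By the outcome, as a careful person would: the job done as asked, in the order asked, and still so for the second after the job is handed in, with the robot touching nothing.
It also fails if it takes over 72 s, if anything falls off the work surface, if the arm or the gripper's body presses on something with over 40 N, if the wrist force passes 120 N, or if a joint passes its speed limit or range.

### The arm

A 6-joint arm with a two-finger parallel gripper is mounted at the origin on the work surface. World frame = base frame: x ahead of the robot, y to its left, z up, the work surface at z = 0. Lengths are in mm, angles in rad, forces in N, time in s.
With the tool pointing down it reaches from about 350 to 775 mm from the base axis. Payload 7.3 kg.
Tool frame: the origin (TCP) lies midway between the tips of the shut fingers; the grasp point (between the pads) lies 19 mm behind it; z points along the fingers, y is the line along which they close (so a half turn about z gives the same grasp; the last joint's range is limited). The gripper opens to 92 mm and grips with 3 to 60 N. Pads are 19 mm wide; open, the fingers measure 130 mm over their backs; the gripper's body (75 mm by 190 mm) begins 47 mm behind the grasp point.
Start: joints at [1.193, 0.342, 1.524, -0, 1.275, -0.146], TCP at [120.592, 510.982, 226.741] pointing down, gripper open.
Joint ranges: [-2.53, 2.53], [-0.77, 2.02], [0.04, 2.7], [-1, 4.14], [0.28, 2.66], [-3.11, 3.11]. Speed limits (rad/s): [2.57, 2.57, 3.14, 3.14, 3.14, 3.14].

### API

Orientations are given as [roll, pitch, yaw] about the fixed x, y, z axes, in that order (R = Rz(yaw) Ry(pitch) Rx(roll)).
In Python, from plant import bot gives the robot as it stands.
- The arm moves only by the tool servo_tool, never from a script. Its argument "deltas" is a list of rows, each a list of 2 entries, a list of its own where there are three numbers: the shift along the tool's x, y, z in m, then the turn, a rotation vector about the tool's x, y, z in degrees. A call has 1 to 20 rows; each row shifts and turns the commanded pose from where the row before left it, along the tool's axes as they then stand; what a row does not reach is not made up. A row lasts 1/8 s, in which the tool goes at most 62.5 mm and 10.7 degrees, less where a joint would pass 70% of its speed; a pose out of reach is approached as far as the arm can. A call with a gripper value outside its range is refused whole. "fingers" is the opening, from 0 (shut) to 1 (fully open), set as the call begins (left out, the last holds). The fingers move at their own pace and stop on an object; the grip force is fixed at half the most. Time passes only in rows, so rows that do not move let the fingers close. It gives the time, the measured TCP pose, the force, the opening and the grip force at its end, in the units of the state.
- bot.get_obs(): the state, without advancing time (a new reading comes with each control period).
- bot.capture(name): name is "side" or "top"; returns the picture (384x512x3 uint8, red, green, blue); there is no depth.
- bot.camera_model(name): a dict with "mtx" (3x3 intrinsics, pixels), "xyz" and "rotation" of the camera in the world. Camera axes: x right, y down, z forward; pixel columns grow to the right and rows downward; lengths in mm; the calibration is good to about 2 mm. A picture is of the moment at which its call begins. camera_model takes no time and is no camera call.
- bot.close_job(): hands the job in; it is judged then, once.
The state is a dict: "time": time; "joint_positions": joint angles; "dq": joint speeds; "tau": joint torques, N m; "tool_pos": TCP position; "tcp_rot": TCP orientation; "contact_force": force on the tool from outside, world axes, zero at the start; "moment": the same for the moment, N m; "grip_width": finger opening in mm; "finger_force": force on a finger pad.
Only numpy, scipy, OpenCV 4.12 (cv2) and the standard library are available. Lean on these libraries where they do the work, as an engineer would, in place of code of your own. Each camera call takes 0.05 s, during which the arm holds its last target. There are 200 camera calls.

## Working session

There is one attempt and no reset: what is moved stays moved. The work goes in short steps, Python scripts to look and compute and a tool call to move; the robot and the scene stay as the last step left them, time stands still between calls to the robot, and variables do not carry over. Pictures are saved under pics/ and viewed, at most 10 in all, crops included, and the job is handed in when it is done.

Besides the shell and the picture viewer there is one more tool, called after ">>>" by a JSON object that holds its "op" and its "data". servo_tool: Moves the arm, as the interface text tells. Its arguments: {"type":"object","properties":{"deltas":{"type":"array"},"fingers":{"type":"number"}},"required":["deltas"]}

```bash
mkdir -p pics; ls; python3 - <<'E'
from plant import bot
import cv2
o=bot.get_obs();print({k:o[k] for k in('time','tool_pos','tcp_rot','contact_force','grip_width')})
for n in('top','side'):
    im=bot.capture(n);cv2.imwrite(f'pics/{n}0.png',cv2.resize(im[:,:,::-1],(800,600),interpolation=cv2.INTER_CUBIC)); cv2.imwrite(f'{n}0raw.png',im[:,:,::-1])
    print(n,bot.camera_model(n))
E
```

```text
pics
{'time': 0.0, 'tool_pos': array([120.43788339, 510.58299278, 226.02993959]), 'tcp_rot': array([-3.14005006e+00, -2.20991633e-04,  2.90977716e+00]), 'contact_force': array([ 0.34590695, -0.09182713, -0.23750329]), 'grip_width': 91.53231310631023}
top {'mtx': array([[375.60464557,   0.        , 258.05369854],
       [  0.        , 375.60464557, 189.72227082],
       [  0.        ,   0.        ,   1.        ]]), 'xyz': array([ 240.81265208,  -40.84924813, 1125.36801824]), 'rotation': array([-2.95780462, -0.00451066, -1.59666919])}
side {'mtx': array([[392.04850337,   0.        , 258.73097691],
       [  0.        , 392.04850337, 192.58637584],
       [  0.        ,   0.        ,   1.        ]]), 'xyz': array([  75.18773201, -755.52660548,  784.86659532]), 'rotation': array([-2.29205552,  0.00932567, -0.45459737])}
```

View pics/top0.png

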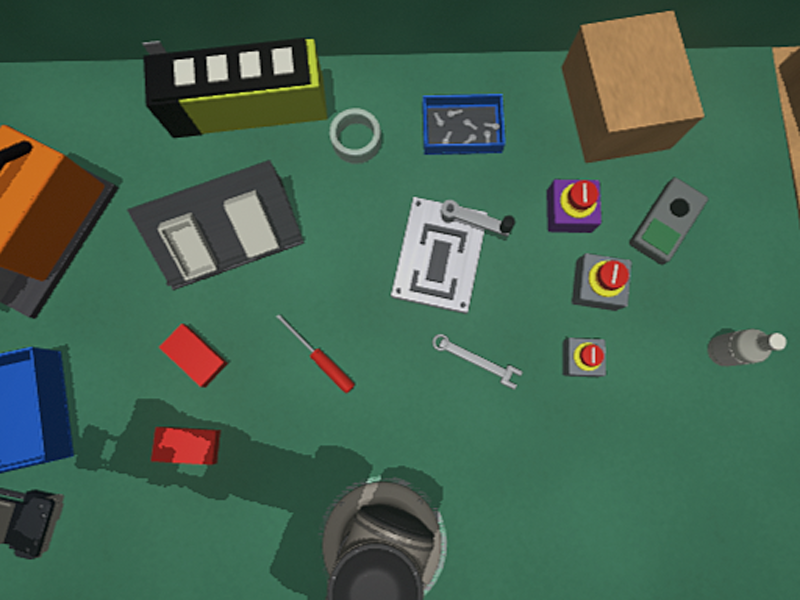

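View pics/side0.png

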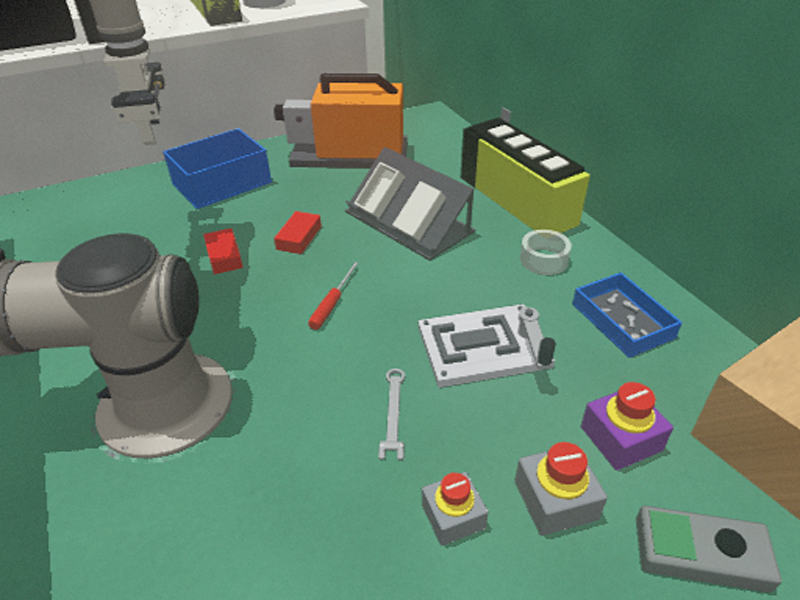

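Candidates in the top picture, 800x600 px:
- **Stops:** purple (575,200), large grey (605,278), small grey (587,356). The large grey one is meant, because purple is excluded and it is larger than the other grey one.
- **Covers:** the white one at (251,224) shows its closed face, so its hollow is against the rack and it is cover_in. The white one at (188,247) has its hollow outward, so it is cover_out. The red ones at (193,355) and (186,445) are look-alikes to leave alone.

The fixture is at (440,255) and the clamp knob at (507,224). I'll confirm these in enlarged crops.

```bash
cat > h.py <<'E'
import cv2,numpy as np
def panel(f,x0,y0,w,h,s,step=10):
    im=cv2.imread(f)[y0:y0+h,x0:x0+w]; im=cv2.resize(im,None,fx=s,fy=s,interpolation=cv2.INTER_CUBIC)
    for v in range((x0//step+1)*step,x0+w,step):
        X=int((v-x0+.5)*s); cv2.line(im,(X,0),(X,6),(0,255,255),1); cv2.putText(im,str(v),(X-8,15),0,.33,(0,255,255),1)
    for v in range((y0//step+1)*step,y0+h,step):
        Y=int((v-y0+.5)*s); cv2.line(im,(0,Y),(6,Y),(0,255,255),1); cv2.putText(im,str(v),(8,Y+3),0,.33,(0,255,255),1)
    return im
def canvas(ps,name):
    c=np.zeros((600,800,3),np.uint8)
    for (x,y),p in ps:
        p=p[:600-y,:800-x]; c[y:y+p.shape[0],x:x+p.shape[1]]=p
    cv2.imwrite(name,c)
E
python3 - <<'E'
from h import *
canvas([((0,0),panel('top0raw.png',100,118,84,64,4.7)),((405,0),panel('side0raw.png',222,98,68,52,5.7)),
((0,302),panel('top0raw.png',248,122,84,80,3.7)),((320,302),panel('side0raw.png',265,190,95,62,5))],'pics/c1.png')
canvas([((0,0),panel('top0raw.png',345,110,70,135,4.4)),((320,0),panel('side0raw.png',330,240,106,110,4.5))],'pics/c2.png')
E
```

```text
(no output)
```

View pics/c1.png

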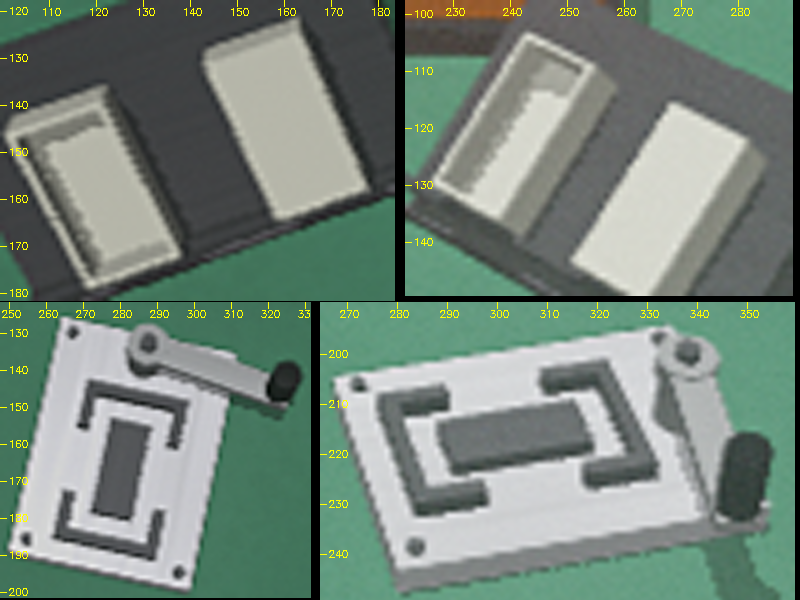

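View pics/c2.png

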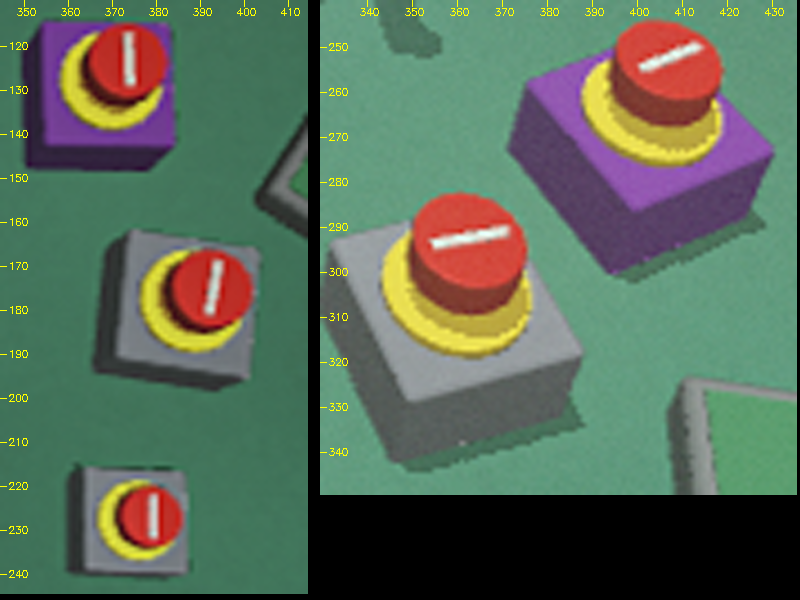

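Crops confirm: the larger grey stop's head is at raw (392.7,175) in the top view and (362.6,292.5) in the side view. The right-hand cover has its closed face out, so it is cover_in, and the left one is hollow out. The clamp arm points along the fixture's -y. Next I'll fit the poses.

```bash
cat >> h.py <<'E'
from scipy.spatial.transform import Rotation as R
from scipy.optimize import least_squares
from plant import bot
CM={n:bot.camera_model(n) for n in('top','side')}
def proj(n,P):
    c=CM[n]; rv=R.from_euler('xyz',c['rotation']).as_matrix(); q=(np.atleast_2d(P)-c['xyz'])@rv
    u=q@c['mtx'].T; return u[:,:2]/u[:,2:]
def px(pts,x0,y0,s,ox=0,oy=0):
    p=np.array(pts,float)-[ox,oy]; return (p+.5)/s-.5+[x0,y0]
E
cat > fit.py <<'E'
from h import *
T=lambda p:px(p,100,118,4.7); S=lambda p:px(p,222,98,5.7,405,0)
FT=lambda p:px(p,248,122,3.7,0,302); FS=lambda p:px(p,265,190,5,320,302)
def fit(obs,f,x0,name):
    def res(x,o=obs): return np.concatenate([((proj(n,f(x,L)))-np.array(m)).ravel() for n,L,m in o])
    for sel in('top','side',None):
        o=[k for k in obs if sel in(None,k[0])]
        r=least_squares(lambda x:res(x,o),x0,loss='soft_l1',x_scale=[10]*(len(x0)-1)+[.1]); print(name,sel,np.round(r.x,3),'max',abs(res(r.x,o)).max().round(2), 'rms',np.sqrt((res(r.x,o)**2).mean()).round(2))
    return r.x,res(r.x)
# fixture
W=[(67.5,42.5,32),(67.5,-42.5,32),(-67.5,42.5,32),(-67.5,-42.5,32)]
C=[(40,17,30),(40,-17,30),(-40,17,30),(-40,-17,30)]
Pl=[(102.5,75,20),(-102.5,75,20),(-102.5,-75,20)]
ff=lambda x,L:R.from_euler('z',x[2]).apply(np.array(L,float))+[x[0],x[1],0]
fx,r=fit([('top',W,FT([(90,379),(188,403),(53,534),(154,560)])),('top',C,FT([(109,416),(151,427),(91,511),(129,520)])),
('top',Pl,FT([(63,317),(9,553),(188,592)])),
('side',[W[2],W[3],W[1],W[0]][0:0] or [W[0],W[1],W[2],W[3]],FS([(607,358),(658,470),(376,395),(420,514)])),
('side',C,FS([(578,403),(594,446),(437,427),(452,474)]))],ff,[500,-100,-.2],'fixture')
# cover face corners, local x up slope
base=R.from_euler('y',-40,degrees=True)  # x axis raised by 40deg, z leans to -x
K=[(55,30,15),(55,-30,15),(-55,30,15),(-55,-30,15)]
fc=lambda x,L:(R.from_euler('z',x[3])*base).apply(np.array(L,float))+x[:3]
cx,r=fit([('top',K,T([(207,70),(302,38),(275,221),(369,189)])),('side',K[:3],S([(674,101),(749,139),(572,263)]))],fc,[550,200,60,.2],'cover')
fb=lambda x,L:np.array([[x[0],x[1],104.+x[2]*0]])
bx,r=fit([('top',[0],px([(212,288)],345,110,4.4)),('side',[0],px([(469,238)],330,240,4.5,320,0))],fb,[500,-300,0.],'button')
for n,v in (('pivot',(95,0,54)),('knob',(95,-110,106)),('knobend',(-15,0,106))): print(n,ff(fx,[v]).round(1), proj('top',ff(fx,[v])).round(1),proj('side',ff(fx,[v])).round(1))
E
python3 fit.py
```

```text
fixture top [ 5.14356e+02 -1.20534e+02 -2.58000e-01] max 5.27 rms 1.85
fixture side [ 5.12004e+02 -1.24615e+02 -2.31000e-01] max 1.22 rms 0.55
fixture None [ 5.13685e+02 -1.21689e+02 -2.52000e-01] max 5.4 rms 1.57
cover top [5.91511e+02 2.37783e+02 3.49210e+01 3.28000e-01] max 0.69 rms 0.38
cover side [5.78827e+02 2.18301e+02 7.45130e+01 3.33000e-01] max 0.17 rms 0.1
cover None [5.82824e+02 2.29382e+02 6.66460e+01 3.21000e-01] max 1.25 rms 0.56
button top [ 462.659 -427.353    0.   ] max 0.0 rms 0.0
button side [ 463.407 -428.282    0.   ] max 0.0 rms 0.0
button None [ 463.18  -428.001    0.   ] max 0.21 rms 0.17
pivot [[ 605.7 -145.4   54. ]] [[288.3 134.3]] [[337.9 204.2]]
knob [[ 578.2 -251.9  106. ]] [[327.7 136.7]] [[356.3 218.7]]
knobend [[ 499.2 -117.9  106. ]] [[281.6 164.9]] [[300.1 195.6]]
```

```bash
python3 - <<'E'
import re
s=open('fit.py').read()
s=s.replace("('top',Pl,FT([(63,317),(9,553),(188,592)])),\n","")
open('fit.py','w').write(s)
E
cat >> fit.py <<'E'
fk=lambda x,L:(lambda a:fx[None,:2].repeat(1,0) is None or ff(fx,[[95-110*np.sin(a),-110*np.cos(a),106]]))(x[0])
k,r=fit([('top',[0],FT([(292,372)])),('side',[0],FS([(752,440)]))],fk,[.1],'knob')
print('knob at',fk(k,0).round(1))
for l in Pl: print(l,proj('top',ff(fx,[l])).round(1))
print(FT([(63,317),(9,553),(188,592)]).round(1))
def tri(a,b):
    g=lambda X:np.concatenate([proj('top',X)[0]-a,proj('side',X)[0]-b]); q=least_squares(g,[550,200,60]); return q.x,abs(q.fun).max()
A=T([(207,70),(302,38),(275,221),(369,189)]);B=S([(674,101),(749,139),(572,263)])
X=[]
for a,b in zip(A,B): x,e=tri(a,b);X.append(x);print(x.round(1),e.round(2))
X=np.array(X);print(np.linalg.norm(X[0]-X[1]),np.linalg.norm(X[0]-X[2]),np.degrees(np.arcsin((X[0]-X[2])[2]/np.linalg.norm(X[0]-X[2]))))
print('face corners fit',fc(cx,K).round(1),proj('top',fc(cx,K)).round(1),A.round(1),proj('side',fc(cx,K)).round(1),B.round(1))
E
python3 fit.py
```

```text
fixture top [ 5.13047e+02 -1.19425e+02 -2.57000e-01] max 0.63 rms 0.36
fixture side [ 5.12004e+02 -1.24615e+02 -2.31000e-01] max 1.22 rms 0.55
fixture None [ 5.13120e+02 -1.21287e+02 -2.50000e-01] max 1.93 rms 0.74
cover top [5.91511e+02 2.37783e+02 3.49210e+01 3.28000e-01] max 0.69 rms 0.38
cover side [5.78827e+02 2.18301e+02 7.45130e+01 3.33000e-01] max 0.17 rms 0.1
cover None [5.82824e+02 2.29382e+02 6.66460e+01 3.21000e-01] max 1.25 rms 0.56
button top [ 462.659 -427.353    0.   ] max 0.0 rms 0.0
button side [ 463.407 -428.282    0.   ] max 0.0 rms 0.0
button None [ 463.18  -428.001    0.   ] max 0.21 rms 0.17
pivot [[ 605.2 -144.8   54. ]] [[288.1 134.5]] [[337.6 204.1]]
knob [[ 577.9 -251.4  106. ]] [[327.5 136.8]] [[356.1 218.6]]
knobend [[ 498.6 -117.6  106. ]] [[281.5 165.1]] [[299.8 195.6]]
knob top [0.106] max 0.01 rms 0.0
knob side [0.115] max 2.01 rms 1.43
knob None [0.111] max 2.0 rms 1.01
knob at [[ 566.3 -247.7  106. ]]
(102.5, 75, 20) [[263.9 130.6]]
(-102.5, 75, 20) [[248.8 194.5]]
(-102.5, -75, 20) [[298.  205.6]]
[[264.7 125.7]
 [250.1 189.5]
 [298.4 200. ]]
[601.9 266.4 115.5] 0.82
[621.  210.1 115. ] 0.85
[526.2 244.1  39.5] 0.14
59.44291226899435 109.6006319173468 43.914147346559325
face corners fit [[604.2 268.1 113.5]
 [623.1 211.2 113.5]
 [524.2 241.5  42.8]
 [543.2 184.6  42.8]] [[143.5 131.3]
 [163.9 124.4]
 [158.7 164.8]
 [178.  158.2]] [[143.6 132.5]
 [163.9 125.7]
 [158.1 164.6]
 [178.1 157.8]] [[268.3 115.7]
 [281.5 122.3]
 [250.5 143.5]
 [263.2 150.8]] [[268.8 115.3]
 [281.9 122. ]
 [250.9 143.7]]
```

```bash
cat > ov.py <<'E'
from fit import *
def draw(im,n,x0,y0,s,P,loop,col=(0,0,255)):
    q=((proj(n,P)-[x0,y0]+.5)*s-.5); q=np.round(q*16).astype(int)
    cv2.polylines(im,[q[loop].reshape(-1,1,2)],True,col,1,cv2.LINE_AA,4)
L=[0,1,3,2]
Wi=[(57.5,32.5,32),(57.5,-32.5,32),(-57.5,32.5,32),(-57.5,-32.5,32)]
def mk(n,x0,y0,w,h,s,f,c):
    im=panel(n+'0raw.png',x0,y0,w,h,s)
    if f is not None:
        for M in(W,Wi,C): draw(im,n,x0,y0,s,ff(f,M),L)
        draw(im,n,x0,y0,s,ff(f,np.array(W)-[0,0,12]),L,(255,0,0))
    if c is not None:
        draw(im,n,x0,y0,s,fc(c,K),L); draw(im,n,x0,y0,s,fc(c,np.array(K)-[0,0,30]),L,(255,0,0))
    return im
def go(f,c,name):
    canvas([((0,0),mk('top',257,137,45,58,6.9,f,None)),((312,0),mk('side',272,196,66,40,7.3,f,None)),
    ((0,402),mk('top',140,118,42,48,4.1,None,c)),((312,294),mk('side',247,110,42,46,6.6,None,c))],name)
E
python3 -c "
from ov import *
go(fx,cx,'pics/o1.png')" >/dev/null
```

```text
(no output)
```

View pics/o1.png

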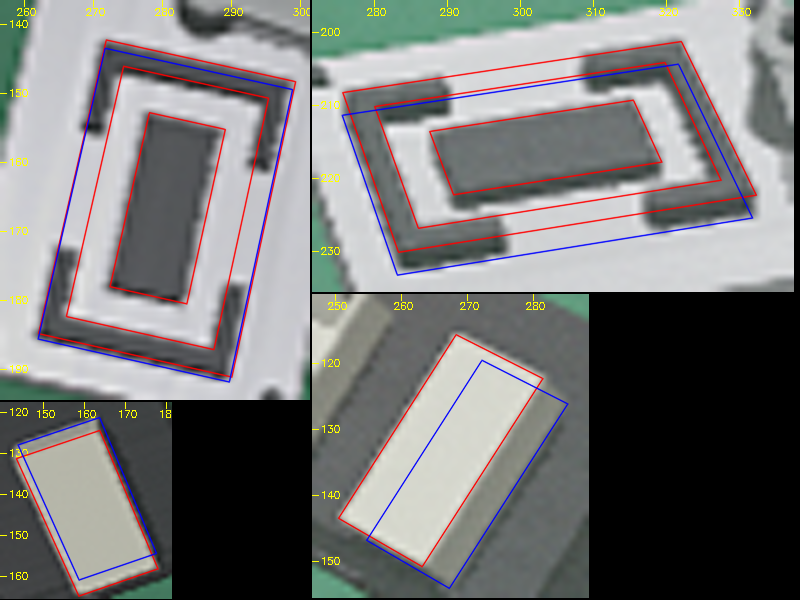

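The overlay fits to about 1 px. I'll refine it with a rendered silhouette fit, fitting the fixture's dark walls and core and the cover's outline per view and jointly.

```bash
cat > ref.py <<'E'
from h import *
from scipy.optimize import minimize
SS=8
def box(c,d): return np.array([[c[0]+a*d[0]/2,c[1]+b*d[1]/2,c[2]+e*d[2]/2] for a in(-1,1) for b in(-1,1) for e in(-1,1)])
FB=[box((0,0,25),(80,34,10))]+[box((s*62.5,0,26),(10,85,12)) for s in(-1,1)]+[box((s*47.5,t*37.5,26),(40,10,12)) for s in(-1,1) for t in(-1,1)]
CB=[box((0,0,0),(110,60,30))]
def mask(n,boxes,pose,roi):
    x0,y0,w,h=roi; m=np.zeros((h*SS,w*SS),np.uint8)
    for b in boxes:
        q=(proj(n,pose(b))-[x0,y0]+.5)*SS-.5
        cv2.fillConvexPoly(m,np.round(cv2.convexHull(q.astype(np.float32))*16).astype(np.int32),255,cv2.LINE_AA,4)
    m=cv2.resize(m,(w,h),interpolation=cv2.INTER_AREA)/255.
    return cv2.GaussianBlur(m,(0,0),.5)
def cost(views,boxes,pose):
    e=0
    for n,roi,im in views:
        m=mask(n,boxes,pose,roi); x0,y0,w,h=roi; g=im[y0:y0+h,x0:x0+w].ravel()
        A=np.c_[m.ravel(),np.ones(m.size)]; e+=1-np.corrcoef(m.ravel(),g)[0,1]
    return e
def opt(views,boxes,posef,x0,sc,name):
    out=None
    for sel in('top','side',None):
        v=[k for k in views if sel in(None,k[0])]
        if sel and len(x0)>3: continue
        f=lambda u:cost(v,boxes,lambda b:posef(x0+u*sc,b))
        u=np.zeros(len(x0))
        for _ in range(3):
            S=np.vstack([u]+[u+e for e in np.eye(len(x0))]); r=minimize(f,u,method='Nelder-Mead',options=dict(initial_simplex=S,xatol=.01,fatol=1e-6,maxiter=400)); u=r.x
        print(name,sel,(x0+u*sc).round(3),'cost',round(r.fun,4),'from',round(f(u*0),4)); out=x0+u*sc
    return out
fpose=lambda x,b:R.from_euler('z',x[2]).apply(b)+[x[0],x[1],0]
cpose=lambda x,b:(R.from_euler('z',x[3])*R.from_euler('y',-x[4])).apply(b)+x[:3]
E
cat > run1.py <<'E'
from ref import *
I={n:cv2.cvtColor(cv2.imread(n+'0raw.png'),6).astype(float) for n in('top','side')}
D={n:np.minimum(I[n],150) for n in I}
opt([('top',(258,140,42,54),I['top']),('side',(272,198,62,36),I['side'])],FB,fpose,np.array([513.,-121,-.25]),np.array([4,4,.03]),'fix')
opt([('top',(135,112,50,50),D['top']),('side',(247,108,42,50),D['side'])],CB,cpose,np.array([582.8,229.4,66.6,.32,.698]),np.array([5,5,5,.03,.03]),'cov')
E
python3 run1.py
```

```text
fix top [ 5.4372e+02 -8.0079e+01 -5.4300e-01] cost 0.8026 from 1.8763
fix side [ 5.41691e+02 -7.90690e+01 -3.69000e-01] cost 0.8196 from 1.8403
fix None [ 5.4344e+02 -8.0388e+01 -4.8400e-01] cost 1.6467 from 3.7166
cov None [5.83265e+02 2.32015e+02 6.72920e+01 3.35000e-01 7.03000e-01] cost 0.241 from 0.2915
```

```bash
python3 - <<'E'
s=open('run1.py').read()
s=s.replace("D={n:np.minimum(I[n],150) for n in I}","D={}\nfor n in I:\n    b=cv2.imread(n+'0raw.png').astype(float); D[n]=np.clip(b[:,:,2],75,115)\nI={n:-I[n] for n in I}")
open('run1.py','w').write(s)
E
python3 run1.py
```

```text
fix top [ 5.13451e+02 -1.19749e+02 -2.43000e-01] cost 0.1043 from 0.1237
fix side [ 5.13832e+02 -1.20491e+02 -2.46000e-01] cost 0.1511 from 0.1597
fix None [ 5.13676e+02 -1.20091e+02 -2.44000e-01] cost 0.2595 from 0.2834
cov None [5.83654e+02 2.32039e+02 6.70110e+01 3.31000e-01 7.05000e-01] cost 0.3483 from 0.3924
```

Both views agree on the fixture at (513.7, -120.1, yaw -0.244). cover_in is at (583.6, 232, 67), yaw 0.333, with a 40° slope. The stop is at (463, -428). Next is a planning helper that turns target poses into rows.

```bash
cat > plan.py <<'E'
import sys,json,numpy as np
from scipy.spatial.transform import Rotation as R, Slerp
from plant import bot
# args: python list of waypoints (x,y,z,roll,pitch,yaw) or (x,y,z,yaw)=down ; prints rows in tool axes
def plan(wps,step=45,ang=8.5,start=None):
    o=bot.get_obs() if start is None else start
    p=np.array(o['tool_pos'],float); q=R.from_euler('xyz',o['tcp_rot']); rows=[]
    for w in wps:
        P=np.array(w[:3],float); Q=R.from_euler('xyz',[np.pi,0,w[3]] if len(w)==4 else w[3:])
        n=int(max(1,np.ceil(np.linalg.norm(P-p)/step),np.ceil(np.degrees((q.inv()*Q).magnitude())/ang)))
        for i in range(n):
            k=n-i; t=np.round(q.inv().apply((P-p)/k)/1000,4); r=np.round(np.degrees((q.inv()*Q).as_rotvec())/k,1)
            rows.append([t.tolist(),(r+0.).tolist()]); p=p+q.apply(t*1000); q=q*R.from_rotvec(r,degrees=True)
    print(len(rows),json.dumps(rows).replace(' ',''))
def st():
    o=bot.get_obs(); print(round(o['time'],2),np.round(o['tool_pos'],1),np.round(o['tcp_rot'],3),np.round(o['joint_positions'],2),np.round(o['contact_force'],1),round(o['grip_width'],1))
E
python3 -c "
from plan import *
st();plan([(400,330,226,2.2),(520,0,200,1.4),(463,-428,150,.9)],step=55,ang=10)"
```

```text
0.1 [120.5 510.6 226.1] [-3.14 -0.    2.91] [ 1.19  0.34  1.52 -0.    1.28 -0.15] [-0.1 -0.2 -0.4] 91.6
22 [[[-0.0448,-0.0159,0.0],[0.0,0.0,5.8]],[[-0.0462,-0.0113,0.0],[0.0,0.0,5.8]],[[-0.0471,-0.0066,0.0],[0.0,0.0,5.8]],[[-0.0475,-0.0018,0.0001],[0.0,0.0,5.8]],[[-0.0474,0.003,0.0],[0.0,0.0,5.8]],[[-0.0469,0.0077,0.0001],[0.0,0.0,5.8]],[[-0.0459,0.0125,0.0],[-0.1,0.0,5.9]],[[-0.0482,-0.0139,0.0037],[0.0,0.0,6.5]],[[-0.0495,-0.0083,0.0037],[0.0,0.0,6.6]],[[-0.0501,-0.0026,0.0038],[0.0,0.0,6.5]],[[-0.0501,0.0031,0.0037],[0.0,0.0,6.6]],[[-0.0494,0.0089,0.0038],[0.0,0.0,6.5]],[[-0.048,0.0144,0.0037],[0.0,0.0,6.6]],[[-0.0461,0.0198,0.0038],[0.1,0.0,6.5]],[[-0.0539,0.0021,0.0063],[0.0,0.0,3.6]],[[-0.0537,0.0055,0.0062],[0.0,0.0,3.6]],[[-0.0533,0.0088,0.0063],[0.0,0.0,3.6]],[[-0.0526,0.0121,0.0062],[0.0,0.0,3.6]],[[-0.0517,0.0154,0.0063],[0.0,0.0,3.6]],[[-0.0506,0.0186,0.0062],[0.0,0.0,3.6]],[[-0.0494,0.0218,0.0063],[0.0,0.0,3.5]],[[-0.048,0.0248,0.0062],[0.0,0.0,3.6]]]
```

>>> {"op": "servo_tool", "data": {"deltas": [[[-0.045, -0.016, 0], [0, 0, 5.8]], [[-0.046, -0.011, 0], [0, 0, 5.8]], [[-0.047, -0.007, 0], [0, 0, 5.8]], [[-0.047, -0.002, 0], [0, 0, 5.8]], [[-0.047, 0.003, 0], [0, 0, 5.8]], [[-0.047, 0.008, 0], [0, 0, 5.8]], [[-0.046, 0.012, 0], [0, 0, 5.9]], [[-0.048, -0.014, 0.004], [0, 0, 6.5]], [[-0.049, -0.008, 0.004], [0, 0, 6.5]], [[-0.05, -0.003, 0.004], [0, 0, 6.5]], [[-0.05, 0.003, 0.004], [0, 0, 6.5]], [[-0.049, 0.009, 0.004], [0, 0, 6.5]], [[-0.048, 0.014, 0.004], [0, 0, 6.5]], [[-0.046, 0.02, 0.004], [0, 0, 6.5]]], "fingers": 0}}

```text
time: 1.85
tool_pos: [519.1, 0.2, 198.3]
tcp_rot: [-3.141, -0.0, 1.402]
contact_force: [0.7, 1.0, 0.3]
grip_width: 0.8
finger_force: 0.0
```

```bash
python3 -c "
from plan import *
st();plan([(463,-428,130,.9)],step=50,ang=10)"
```

```text
1.85 [5.191e+02 2.000e-01 1.983e+02] [-3.141 -0.     1.402] [-0.15  0.36  1.59  0.    1.2   0.02] [0.7 1.  0.3] 0.8
9 [[[-0.0479,0.0019,0.0076],[0.0,0.0,3.2]],[[-0.0478,0.0045,0.0076],[0.0,0.0,3.2]],[[-0.0474,0.0072,0.0076],[0.0,0.0,3.2]],[[-0.047,0.0099,0.0076],[0.0,0.0,3.2]],[[-0.0463,0.0125,0.0076],[0.0,0.0,3.2]],[[-0.0456,0.015,0.0076],[0.0,0.0,3.2]],[[-0.0447,0.0175,0.0076],[0.0,0.0,3.2]],[[-0.0436,0.02,0.0075],[0.0,0.0,3.2]],[[-0.0424,0.0224,0.0076],[0.0,0.0,3.1]]]
```

>>> {"op": "servo_tool", "data": {"deltas": [[[-0.048, 0.002, 0.0076], [0, 0, 3.2]], [[-0.048, 0.0045, 0.0076], [0, 0, 3.2]], [[-0.0475, 0.007, 0.0076], [0, 0, 3.2]], [[-0.047, 0.01, 0.0076], [0, 0, 3.2]], [[-0.0465, 0.0125, 0.0076], [0, 0, 3.2]], [[-0.0455, 0.015, 0.0076], [0, 0, 3.2]], [[-0.0445, 0.0175, 0.0076], [0, 0, 3.2]], [[-0.0435, 0.02, 0.0075], [0, 0, 3.2]], [[-0.0425, 0.0225, 0.0075], [0, 0, 3.1]], [[0, 0, 0], [0, 0, 0]]]}}

```text
time: 3.1
tool_pos: [463.0, -429.8, 128.8]
tcp_rot: [-3.14, 0.0, 0.9]
contact_force: [0.1, 1.0, -1.0]
grip_width: 0.4
finger_force: 0.0
```

```bash
python3 - <<'E'
from plan import *
from h import *
st();plan([(463,-428,108,.9)],step=50,ang=10)
for n in('top','side'): cv2.imwrite(n+'1raw.png',bot.capture(n)[:,:,::-1])
p=bot.get_obs()['tool_pos']; print([proj(n,p).round(1) for n in('top','side')],[proj(n,[463,-428,104]).round(1) for n in('top','side')])
canvas([((0,0),panel('top1raw.png',360,135,70,70,5.6)),((400,0),panel('side1raw.png',322,240,75,95,5.3))],'pics/b1.png')
E
```

```text
3.1 [ 463.  -429.8  128.8] [-3.14  0.    0.9 ] [-0.87  0.62  1.34 -0.    1.18 -0.2 ] [ 0.1  1.  -1. ] 0.4
1 [[[0.0014,-0.0011,0.0208],[-0.1,0.0,0.0]]]
[array([[395.9, 172.5]]), array([[364.6, 284.3]])] [array([[393. , 174.9]]), array([[362.5, 292.5]])]
```

View pics/b1.png

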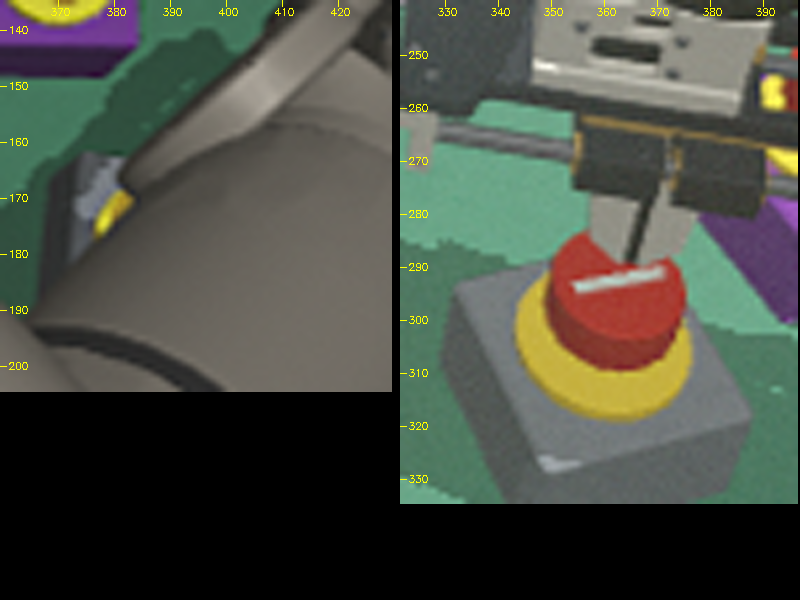

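The shut fingertips are above the large grey stop's head, with tips at side raw ≈(365,289) and the head at (363,292). Pressing now.

>>> {"op": "servo_tool", "data": {"deltas": [[[0.0015, -0.001, 0.012], [0, 0, 0]], [[0, 0, 0.008], [0, 0, 0]], [[0, 0, 0.004], [0, 0, 0]], [[0, 0, 0.003], [0, 0, 0]], [[0, 0, 0.002], [0, 0, 0]], [[0, 0, 0], [0, 0, 0]]]}}

```text
time: 3.95
tool_pos: [464.9, -425.0, 101.8]
tcp_rot: [3.141, -0.0, 0.905]
contact_force: [-0.8, 1.9, 2.7]
grip_width: 0.3
finger_force: 1.5
```

>>> {"op": "servo_tool", "data": {"deltas": [[[0, 0, 0.002], [0, 0, 0]], [[0, 0, 0.002], [0, 0, 0]], [[0, 0, 0], [0, 0, 0]]]}}

```text
time: 4.32
tool_pos: [464.9, -425.1, 97.8]
tcp_rot: [3.141, -0.0, 0.904]
contact_force: [-0.2, 2.4, 3.7]
grip_width: 0.7
finger_force: 2.2
```

>>> {"op": "servo_tool", "data": {"deltas": [[[0, 0, 0.002], [0, 0, 0]], [[0, 0, 0.001], [0, 0, 0]], [[0, 0, 0], [0, 0, 0]]]}}

```text
time: 4.7
tool_pos: [465.0, -425.2, 96.1]
tcp_rot: [3.14, -0.0, 0.904]
contact_force: [-2.4, 4.5, 12.2]
grip_width: 0.3
finger_force: 5.8
```

>>> {"op": "servo_tool", "data": {"deltas": [[[0, 0, 0.001], [0, 0, 0]], [[0, 0, 0.001], [0, 0, 0]], [[0, 0, 0], [0, 0, 0]]]}}

```text
time: 5.08
tool_pos: [465.2, -425.4, 95.9]
tcp_rot: [3.139, 0.0, 0.905]
contact_force: [-4.0, 7.3, 21.1]
grip_width: 0.7
finger_force: 10.7
```

Fully down: it holds at z = 96 with the force rising to 21 N. Moving to the rack.

```bash
cat >> plan.py <<'E'
RC=R.from_euler('z',.333)*R.from_euler('y',-40,degrees=True); RT=RC*R.from_euler('x',np.pi); CC=np.array([583.6,232,67.1])
def cov(h,dx=0): return (*(CC+RC.apply([dx,0,h])),*RT.as_euler('xyz'))
E
python3 -c "
from plan import *
st();print(np.round(cov(-10),2));plan([(465,-425,170,.9),(500,-20,280,.5),cov(90)],step=52,ang=8)"
```

```text
5.08 [ 465.2 -425.4   95.9] [3.139 0.    0.905] [-0.86  0.65  1.39  0.    1.1  -0.2 ] [-4.   7.3 21.1] 0.7
[ 5.8967e+02  2.3410e+02  5.9440e+01  3.1400e+00 -7.0000e-01  3.3000e-01]
17 [[[0.0001,-0.0001,-0.0371],[0.1,0.0,0.1]],[[0.0,-0.0002,-0.037],[0.1,0.0,0.2]],[[0.0377,-0.025,-0.0122],[0.0,0.0,2.5]],[[0.0365,-0.0266,-0.0122],[0.0,0.0,2.5]],[[0.0353,-0.0281,-0.0122],[0.0,0.0,2.6]],[[0.034,-0.0297,-0.0122],[0.0,0.0,2.5]],[[0.0327,-0.0312,-0.0122],[0.0,0.0,2.6]],[[0.0313,-0.0326,-0.0123],[0.0,0.0,2.5]],[[0.0298,-0.034,-0.0122],[0.0,0.0,2.6]],[[0.0282,-0.0352,-0.0123],[0.0,0.0,2.5]],[[0.0266,-0.0365,-0.0122],[0.0,0.0,2.6]],[[0.0229,-0.0318,0.024],[-0.6,6.7,1.5]],[[0.0191,-0.0326,0.0261],[-0.6,6.6,1.5]],[[0.0151,-0.0333,0.0277],[-0.5,6.7,1.5]],[[0.0109,-0.0339,0.029],[-0.6,6.6,1.6]],[[0.0066,-0.0345,0.0296],[-0.5,6.7,1.5]],[[0.0022,-0.0348,0.0299],[-0.6,6.6,1.6]]]
```

>>> {"op": "servo_tool", "data": {"deltas": [[[0, 0, -0.037], [0, 0, 0]], [[0, 0, -0.037], [0, 0, 0]], [[0.0375, -0.025, -0.012], [0, 0, 2.5]], [[0.0365, -0.0265, -0.012], [0, 0, 2.5]], [[0.0355, -0.028, -0.012], [0, 0, 2.6]], [[0.034, -0.0295, -0.012], [0, 0, 2.5]], [[0.0325, -0.031, -0.012], [0, 0, 2.6]], [[0.0315, -0.0325, -0.012], [0, 0, 2.5]], [[0.03, -0.034, -0.012], [0, 0, 2.6]], [[0.028, -0.035, -0.012], [0, 0, 2.5]], [[0.0265, -0.0365, -0.012], [0, 0, 2.6]]]}}

```text
time: 6.45
tool_pos: [498.3, -19.6, 274.8]
tcp_rot: [3.141, -0.0, 0.503]
contact_force: [0.8, 0.1, 0.1]
grip_width: 0.4
finger_force: 0.0
```

>>> {"op": "servo_tool", "data": {"deltas": [[[0.023, -0.032, 0.024], [-0.6, 6.7, 1.5]], [[0.019, -0.0325, 0.026], [-0.6, 6.6, 1.5]], [[0.015, -0.0335, 0.0275], [-0.5, 6.7, 1.5]], [[0.011, -0.034, 0.029], [-0.6, 6.6, 1.6]], [[0.0065, -0.0345, 0.0295], [-0.5, 6.7, 1.5]], [[0.002, -0.035, 0.03], [-0.6, 6.6, 1.6]], [[0, 0, 0], [0, 0, 0]]], "fingers": 1}}

```text
time: 7.32
tool_pos: [534.4, 189.7, 165.9]
tcp_rot: [-3.091, -0.642, 0.343]
contact_force: [0.1, -0.4, -0.3]
grip_width: 65.8
finger_force: 0.0
```

```bash
python3 - <<'E'
from plan import *
from h import *
st();plan([cov(40)])
for n in('top','side'): cv2.imwrite(n+'2raw.png',bot.capture(n)[:,:,::-1])
canvas([((0,0),panel('top2raw.png',100,105,110,80,3.6)),((400,0),panel('side2raw.png',210,80,100,90,4)),((0,300),panel('side2raw.png',325,250,70,66,4.5))],'pics/r1.png')
E
```

```text
7.33 [534.4 189.7 165.9] [-3.091 -0.642  0.343] [0.09 0.25 2.08 0.79 0.28 0.6 ] [ 0.1 -0.4 -0.3] 65.8
2 [[[-0.0065,-0.0098,0.0383],[-1.6,1.6,0.2]],[[-0.0076,-0.0109,0.0378],[-1.7,1.6,0.2]]]
```

View pics/r1.png

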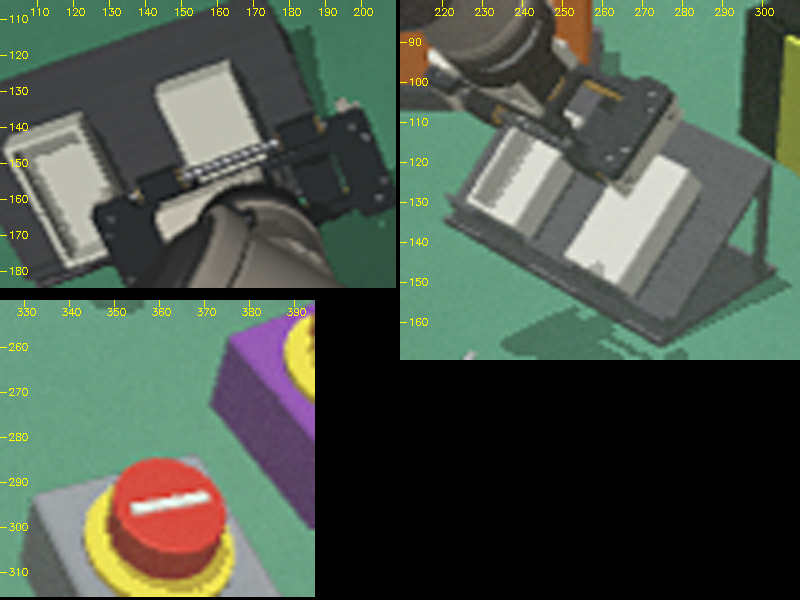

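The view shows cover_in with the gripper above it and the stop now down. Joint 5 is at its 0.28 limit, so the full 40° tool tilt isn't reachable here. I'll fit a quick kinematic model to choose a reachable tilt.

```bash
cat > kin.py <<'E'
from plan import *
from scipy.optimize import least_squares
LIM=np.array([[-2.53,2.53],[-.77,2.02],[.04,2.7],[-1,4.14],[.28,2.66],[-3.11,3.11]])
def fk(q,k):
    h,L2,L3,a3,d,Lt,a1=k
    r1=R.from_euler('z',q[0]); r2=r1*R.from_euler('y',q[1]); r3=r2*R.from_euler('y',q[2]); 
    p=r1.apply([a1,d,h])+r2.apply([0,0,L2])+r3.apply([a3,0,L3])
    r6=r3*R.from_euler('z',q[3])*R.from_euler('y',q[4])*R.from_euler('z',q[5]+np.pi*.5)
    return p+r6.apply([0,0,Lt]),r6
E
cat > kf.py <<'E'
from kin import *
o=bot.get_obs()
D=[([1.193,.342,1.524,0,1.275,-.146],[120.592,510.982,226.741],[-3.1416,0,2.91]),([-.15,.36,1.59,0,1.2,.02],[519.1,.2,198.3],[-3.141,0,1.402]),
([-.87,.62,1.34,0,1.18,-.2],[463,-429.8,128.8],[-3.14,0,.9]),([-.86,.65,1.39,0,1.10,-.2],[465.2,-425.4,95.9],[3.139,0,.905]),(o['joint_positions'],o['tool_pos'],o['tcp_rot'])]
q=D[-1][0]
for s in(1,-1):
    r=R.from_euler('z',q[0])*R.from_euler('y',q[1]+q[2])*R.from_euler('z',s*q[3])*R.from_euler('y',q[4])
    print(s,r.apply([0,0,1]).round(3),R.from_euler('xyz',D[-1][2]).apply([0,0,1]).round(3), (r.inv()*R.from_euler('xyz',D[-1][2])).as_euler('xyz').round(3),q[5].round(3))
f=lambda k:np.concatenate([fk(q,k)[0]-p for q,p,_ in D])
r=least_squares(f,[150,400,400,0,70,200,0]);print(r.x.round(1),r.fun.round(1))
E
python3 kf.py
```

```text
1 [ 0.546  0.247 -0.8  ] [ 0.546  0.247 -0.8  ] [0.    0.    2.177] 0.606
-1 [ 0.582 -0.143 -0.8  ] [ 0.546  0.247 -0.8  ] [ 0.387  0.078 -2.572] 0.606
[213.5 505.5 375.6  41.6  76.7 313.1   2.7] [-0.1  0.4  0.7 -1.7 -0.9 -2.6  1.  -1.3  1.9  0.9  1.5 -0.1  0.2 -0.7
  0.1]
```

```bash
cat > ik.py <<'E'
from kin import *
K=[213.5,505.5,375.6,41.6,76.7,313.1,2.7]
def ik(P,Q,q4):
    best=None
    for q6 in(-1.5,0,1.5):
        x0=np.array([np.arctan2(P[1],P[0])-.12,.5,1.5,q4,.9,q6]);
        f=lambda q:np.concatenate([(fk(q,K)[0]-P)/100,(Q.inv()*fk(q,K)[1]).as_rotvec()])
        r=least_squares(f,np.clip(x0,LIM[:,0]+.01,LIM[:,1]-.01),bounds=LIM.T)
        if best is None or r.cost<best.cost: best=r
    return best.x,best.cost
if __name__=='__main__':
    RF=R.from_euler('z',-.244); 
    for t in(0,10,15,20,25,30,35,40):   # tool tilt from vertical, outward
        for flip in(0,np.pi):
            rel=R.from_euler('y',(40-t),degrees=True)*R.from_euler('x',np.pi)*R.from_euler('z',flip)
            out=[]
            for nm,base,c in(('pre',RC,CC),('gr',RC,CC),('pl',RF,np.array([513.7,-120.1,35])),('pl+',RF,np.array([513.7,-120.1,135]))):
                Q=base*rel; g=c+base.apply([0,0,6.]); P=g+Q.apply([0,0,19.])
                if nm=='pre': P=P-Q.apply([0,0,70.])
                q,e=ik(P,Q,0.); out.append((nm,round(e,4),q.round(2).tolist()) if nm in('gr','pl') or e>1e-4 else (nm,'ok'))
            print(t,round(flip),out)
E
python3 ik.py
```

```text
0 0 [('pre', 'ok'), ('gr', np.float64(0.0), [0.26, 0.69, 1.45, -0.0, 1.0, 1.49]), ('pl', np.float64(0.0), [-0.34, 0.96, 1.17, -0.06, 1.7, 1.49]), ('pl+', 'ok')]
0 3 [('pre', 'ok'), ('gr', np.float64(0.0), [0.26, 0.69, 1.45, -0.0, 1.0, -1.65]), ('pl', np.float64(0.0), [-0.34, 0.96, 1.17, -0.06, 1.7, -1.65]), ('pl+', 'ok')]
10 0 [('pre', 'ok'), ('gr', np.float64(0.0), [0.25, 0.62, 1.61, 0.02, 0.74, 1.47]), ('pl', np.float64(0.0), [-0.35, 0.86, 1.32, -0.05, 1.49, 1.49]), ('pl+', 'ok')]
10 3 [('pre', 'ok'), ('gr', np.float64(0.0), [0.25, 0.62, 1.61, 0.02, 0.74, -1.67]), ('pl', np.float64(0.0), [-0.35, 0.86, 1.32, -0.05, 1.49, -1.66]), ('pl+', 'ok')]
15 0 [('pre', 'ok'), ('gr', np.float64(0.0), [0.24, 0.59, 1.69, 0.04, 0.6, 1.45]), ('pl', np.float64(0.0), [-0.35, 0.81, 1.39, -0.05, 1.37, 1.48]), ('pl+', 'ok')]
15 3 [('pre', 'ok'), ('gr', np.float64(0.0), [0.24, 0.59, 1.69, 0.04, 0.6, -1.69]), ('pl', np.float64(0.0), [-0.35, 0.81, 1.39, -0.05, 1.37, -1.66]), ('pl+', 'ok')]
20 0 [('pre', 'ok'), ('gr', np.float64(0.0), [0.24, 0.57, 1.77, 0.07, 0.46, 1.42]), ('pl', np.float64(0.0), [-0.35, 0.
[... 1047 characters left out ...]
3, 1.69, -0.01, 0.91, 1.45]), ('pl+', 'ok')]
35 3 [('pre', np.float64(0.0041), [0.2, 0.39, 1.97, 0.37, 0.28, -2.04]), ('gr', np.float64(0.0103), [0.2, 0.55, 1.87, 0.45, 0.28, -2.13]), ('pl', np.float64(0.0), [-0.37, 0.63, 1.69, -0.01, 0.91, -1.69]), ('pl+', 'ok')]
40 0 [('pre', np.float64(0.0042), [0.17, 0.42, 2.19, 2.61, 0.28, -1.16]), ('gr', np.float64(0.0015), [0.21, 0.58, 2.08, 2.79, 0.28, -1.32]), ('pl', np.float64(0.0), [-0.38, 0.6, 1.76, -0.0, 0.78, 1.44]), ('pl+', 'ok')]
40 3 [('pre', np.float64(0.011), [0.1, 0.39, 2.08, 1.36, 0.28, -3.11]), ('gr', np.float64(0.0169), [0.12, 0.56, 1.96, 1.37, 0.28, -3.11]), ('pl', np.float64(0.0), [-0.38, 0.6, 1.76, -0.0, 0.78, -1.7]), ('pl+', 'ok')]
```

I'll grip with the tool 20° outward, which is 20° off the cover's normal and reachable both on the rack and at the fixture.

```bash
cat >> plan.py <<'E'
REL=R.from_euler('y',20,degrees=True)*R.from_euler('x',np.pi)
def hold(c,base,back=0,zg=9.): # tool pose gripping cover of centre c, rotation base
    Q=base*REL; return (*(np.array(c,float)+base.apply([0,0,zg])+Q.apply([0,0,19.-back])),*Q.as_euler('xyz'))
E
python3 -c "
from plan import *
st();plan([hold(CC,RC,75),hold(CC,RC,30)],ang=8)"
```

```text
7.42 [534.4 188.9 166.1] [-3.093 -0.641  0.345] [0.09 0.25 2.08 0.78 0.28 0.61] [ 0.8 -0.1  0.7] 73.8
4 [[[0.0017,-0.0072,0.0181],[-1.0,-5.6,0.3]],[[0.0034,-0.0075,0.0177],[-1.0,-5.6,0.3]],[[0.0051,-0.0079,0.0171],[-1.1,-5.5,0.4]],[[0.0,-0.0,0.045],[0.0,0.0,0.0]]]
```

>>> {"op": "servo_tool", "data": {"deltas": [[[0.0015, -0.007, 0.018], [-1, -5.6, 0.3]], [[0.0035, -0.0075, 0.0175], [-1, -5.6, 0.3]], [[0.005, -0.008, 0.017], [-1.1, -5.5, 0.4]], [[0, 0, 0], [0, 0, 0]], [[0, 0, 0], [0, 0, 0]]], "fingers": 1}}

```text
time: 8.05
tool_pos: [554.3, 222.5, 134.0]
tcp_rot: [-3.121, -0.398, 0.34]
contact_force: [0.2, -0.6, -0.3]
grip_width: 91.8
finger_force: 0.0
```

```bash
python3 -c "
from plan import *
st();print(np.round(hold(CC,RC,75),3));plan([hold(CC,RC,30)],ang=8)"
```

```text
8.05 [554.3 222.5 134. ] [-3.121 -0.398  0.34 ] [0.22 0.39 1.82 0.13 0.54 1.35] [ 0.2 -0.6 -0.3] 91.8
[ 5.60032e+02  2.23848e+02  1.26617e+02  3.14200e+00 -3.49000e-01
  3.33000e-01]
2 [[[0.0002,0.0009,0.027],[-0.6,-1.4,0.2]],[[0.0008,0.0007,0.027],[-0.7,-1.4,0.2]]]
```

>>> {"op": "servo_tool", "data": {"deltas": [[[0, 0.001, 0.027], [-0.6, -1.4, 0.2]], [[0.001, 0.0005, 0.027], [-0.7, -1.4, 0.2]], [[0, 0, 0], [0, 0, 0]]]}}

```text
time: 8.43
tool_pos: [574.0, 228.9, 83.1]
tcp_rot: [-3.141, -0.346, 0.332]
contact_force: [-0.9, 0.5, 0.9]
grip_width: 91.6
finger_force: 0.0
```

```bash
python3 - <<'E'
from plan import *
from h import *
st();plan([hold(CC,RC,0)],step=15)
for n in('top','side'): cv2.imwrite(n+'3raw.png',bot.capture(n)[:,:,::-1])
canvas([((0,0),panel('top3raw.png',120,105,90,75,4.4)),((400,0),panel('side3raw.png',235,85,65,75,6.1))],'pics/r2.png')
E
```

```text
8.43 [574.  228.9  83.1] [-3.141 -0.346  0.332] [0.24 0.51 1.77 0.07 0.52 1.43] [-0.9  0.5  0.9] 91.6
2 [[[0.0005,0.0001,0.0145],[0.0,0.1,0.0]],[[0.0005,0.0001,0.0145],[0.0,0.1,-0.1]]]
```

View pics/r2.png

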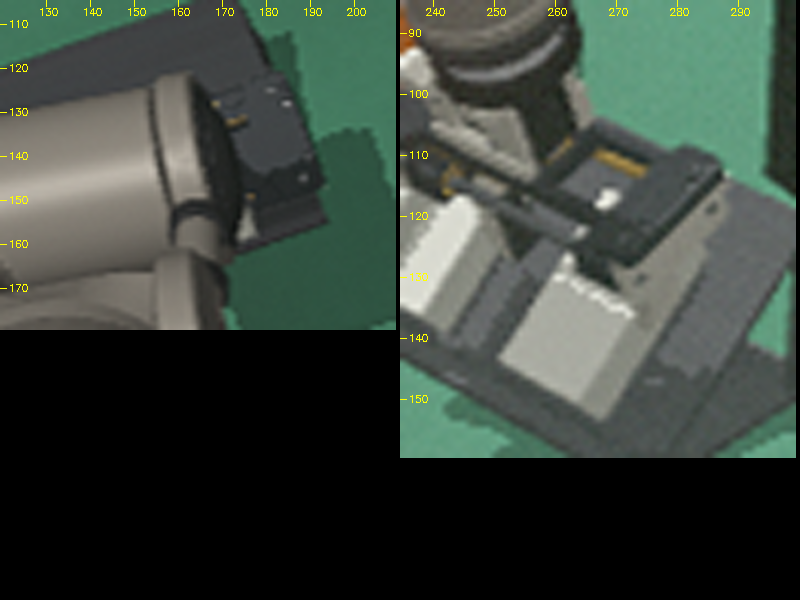

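The fingers straddle cover_in, with its side view bottom corner at raw (268,153). The neighbour is clear. Descending in two steps and gripping.

>>> {"op": "servo_tool", "data": {"deltas": [[[0.0005, 0, 0.0145], [0, 0, 0]], [[0.0005, 0, 0.014], [0, 0, 0]], [[0, 0, 0], [0, 0, 0]]]}}

```text
time: 8.9
tool_pos: [584.5, 233.1, 56.6]
tcp_rot: [-3.14, -0.346, 0.332]
contact_force: [0.3, 0.6, -0.0]
grip_width: 91.8
finger_force: 0.0
```

>>> {"op": "servo_tool", "data": {"deltas": [[[0, 0, 0], [0, 0, 0]], [[0, 0, 0], [0, 0, 0]], [[0, 0, 0], [0, 0, 0]], [[0, 0, 0], [0, 0, 0]], [[0, 0, 0], [0, 0, 0]]], "fingers": 0}}

```text
time: 9.52
tool_pos: [585.2, 233.2, 58.4]
tcp_rot: [-3.141, -0.349, 0.333]
contact_force: [-1.3, -1.6, 2.6]
grip_width: 59.9
finger_force: 30.0
```

```bash
python3 -c "
from plan import *
st()
RF=R.from_euler('z',-.244)
o=bot.get_obs();p=o['tool_pos'];q=R.from_euler('xyz',o['tcp_rot']);e=list(o['tcp_rot'])
a=p+RC.apply([0,0,30]);b=a+[-40,-20,110]
plan([(*a,*e),(*b,*e),hold([530,0,180],R.from_euler('z',.05)),hold([513.7,-120.1,110],RF)],ang=8)"
```

```text
9.53 [585.2 233.2  58.4] [-3.141 -0.349  0.333] [0.24 0.56 1.76 0.07 0.47 1.42] [-1.3 -1.6  2.6] 59.9
14 [[[-0.0103,-0.0,-0.0282],[0.0,0.0,0.0]],[[-0.0013,0.0019,-0.0395],[0.0,0.0,0.0]],[[-0.0013,0.0019,-0.0395],[0.0,0.0,0.0]],[[-0.0014,0.002,-0.0395],[0.0,0.0,0.0]],[[-0.0123,0.0325,-0.0009],[0.0,-6.6,2.8]],[[-0.0107,0.033,0.0004],[0.0,-6.6,2.7]],[[-0.009,0.0335,0.0016],[0.0,-6.6,2.8]],[[-0.0071,0.0339,0.0025],[0.0,-6.6,2.7]],[[-0.0052,0.0341,0.0032],[0.0,-6.7,2.8]],[[-0.0031,0.0344,0.0036],[-0.1,-6.6,2.7]],[[0.0008,0.0293,0.0184],[1.5,0.0,4.0]],[[0.0028,0.0296,0.0176],[1.4,0.0,4.0]],[[0.0049,0.0298,0.0168],[1.5,0.0,3.9]],[[0.007,0.0298,0.0161],[1.4,0.0,4.0]]]
```

>>> {"op": "servo_tool", "data": {"deltas": [[[-0.0055, 0, -0.014], [0, 0, 0]], [[-0.005, 0, -0.014], [0, 0, 0]], [[-0.0015, 0.002, -0.0395], [0, 0, 0]], [[-0.0015, 0.002, -0.0395], [0, 0, 0]], [[-0.0015, 0.002, -0.0395], [0, 0, 0]], [[-0.0125, 0.0325, -0.001], [0, -6.6, 2.8]], [[-0.0105, 0.033, 0.0005], [0, -6.6, 2.7]], [[-0.009, 0.0335, 0.0015], [0, -6.6, 2.8]], [[-0.007, 0.034, 0.0025], [0, -6.6, 2.7]], [[-0.005, 0.034, 0.003], [0, -6.7, 2.8]], [[-0.003, 0.0345, 0.0035], [0, -6.6, 2.7]], [[0.001, 0.0295, 0.0185], [1.5, 0, 4]], [[0.003, 0.0295, 0.0175], [1.4, 0, 4]], [[0.005, 0.03, 0.017], [1.5, 0, 3.9]], [[0.007, 0.03, 0.016], [1.4, 0, 4]], [[0, 0, 0], [0, 0, 0]], [[0, 0, 0], [0, 0, 0]]]}}

```text
time: 11.65
tool_pos: [507.4, -118.7, 101.0]
tcp_rot: [-3.14, 0.349, -0.244]
contact_force: [-0.1, 0.9, -2.1]
grip_width: 60.2
finger_force: 30.0
```

```bash
python3 - <<'E'
from plan import *
from h import *
RF=R.from_euler('z',-.244)
st();print(np.round(hold([513.7,-120.1,110],RF),3));plan([hold([513.7,-120.1,110],RF)])
for n in('top','side'): cv2.imwrite(n+'4raw.png',bot.capture(n)[:,:,::-1])
# implied cover pose from nominal grasp
o=bot.get_obs();q=R.from_euler('xyz',o['tcp_rot']);b=q*REL.inv();c=o['tool_pos']-q.apply([0,0,19])-b.apply([0,0,9]);print('nominal cover',c.round(1),b.as_euler('xyz').round(3))
pt=lambda n,ls:proj(n,b.apply(np.array(ls,float))+c)
K8=[(55,30,15),(55,-30,15),(-55,-30,15),(-55,30,15),(55,30,-15),(55,-30,-15),(-55,-30,-15),(-55,30,-15)]
ims=[]
for n,x0,y0,w,h,s in(('side',250,160,100,95,5),('top',235,120,80,90,3.7)):
    im=panel(n+'4raw.png',x0,y0,w,h,s); u=(pt(n,K8)-[x0,y0]+.5)*s-.5
    for k,col in((slice(0,4),(0,0,255)),(slice(4,8),(255,0,0))): cv2.polylines(im,[np.round(u[k]*16).astype(int).reshape(-1,1,2)],True,col,1,cv2.LINE_AA,4)
    ims.append(im)
canvas([((0,0),ims[0]),((503,0),ims[1])],'pics/p1.png')
E
```

```text
11.65 [ 507.4 -118.7  101. ] [-3.14   0.349 -0.244] [-0.35  0.67  1.4  -0.04  1.42  1.47] [-0.1  0.9 -2.1] 60.2
[ 5.07394e+02 -1.18530e+02  1.01146e+02  3.14200e+00  3.49000e-01
 -2.44000e-01]
1 [[[-0.0001,-0.0002,-0.0001],[-0.1,0.0,0.0]]]
nominal cover [ 514.1 -119.9  110. ] [ 0.001 -0.001 -0.243]
```

View pics/p1.png

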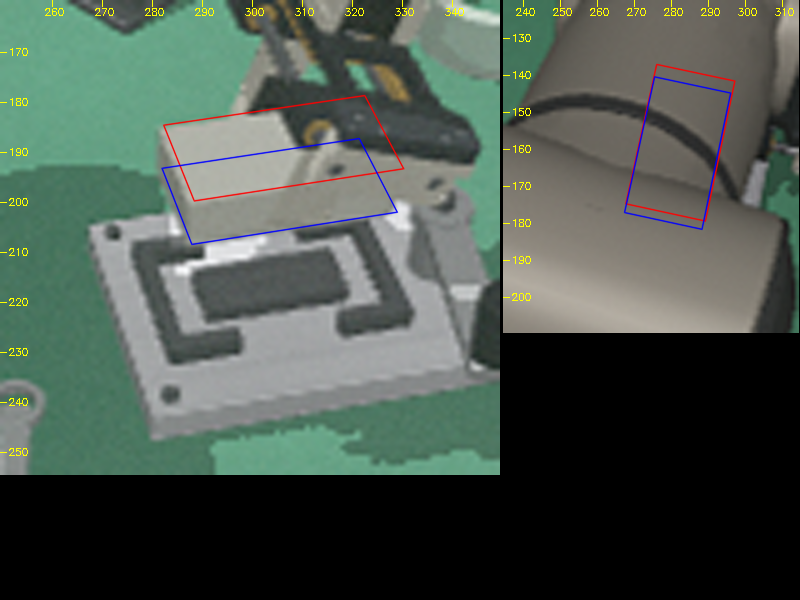

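The cover is held level and the nominal wireframe lies on it to within about 1 px, left edge at raw x≈282. I'll measure the left end edge with sub-pixel precision for the x offset along the pocket.

```bash
python3 - <<'E'
from plan import *
from h import *
im=cv2.imread('side4raw.png')[:,:,2].astype(float)
o=bot.get_obs();q=R.from_euler('xyz',o['tcp_rot']);b=q*REL.inv();c=o['tool_pos']-q.apply([0,0,19])-b.apply([0,0,9])
P=lambda l,d=0:proj('side',b.apply(np.array([l],float)+[d,0,0])+c)[0]
def edge(v): # half-level crossing
    lo,hi=v[:3].mean(),v[-4:].mean(); m=(lo+hi)/2; i=np.argmax((v>m) if hi>lo else (v<m)); return i-1+(m-v[i-1])/(v[i]-v[i-1]),lo,hi
A,B=P((-55,30,15)),P((-55,30,-15))
for r in range(186,195):
    e,lo,hi=edge(im[r,274:291]); mx=A[0]+(B[0]-A[0])*(r-A[1])/(B[1]-A[1]); print(r,round(274+e,2),'model',round(mx,2),round(lo),round(hi))
print('px per mm x',P((-55,30,0),1)-P((-55,30,0)),'y',P((-55,31,0))-P((-55,30,0)))
# front long bottom edge & top back edge, columns
A,B=P((-55,30,15)),P((55,30,15))
for cc in range(288,304,3):
    e,lo,hi=edge(im[172:192,cc]); print('back',cc,round(172+e,2),'model',round(A[1]+(B[1]-A[1])*(cc-A[0])/(B[0]-A[0]),2),round(lo),round(hi))
E
```

```text
186 281.45 model 282.19 100 177
187 281.84 model 282.15 101 176
188 281.79 model 282.11 99 176
189 282.36 model 282.07 102 176
190 282.74 model 282.03 99 176
191 283.36 model 281.99 99 177
192 283.77 model 281.96 103 176
193 283.75 model 281.92 101 176
194 284.1 model 281.88 73 177
px per mm x [ 0.36786195 -0.05481398] y [-0.09623425 -0.24225574]
back 288 184.08 model 183.69 102 176
back 291 183.73 model 183.25 103 176
back 294 183.43 model 182.81 104 176
back 297 178.64 model 182.37 101 176
back 300 182.81 model 181.93 130 176
back 303 182.71 model 181.48 144 176
```

```bash
python3 - <<'E'
from plan import *
from h import *
im=cv2.imread('side4raw.png')
for r in range(182,212,2): print(r,im[r,276:296,2].tolist())
o=bot.get_obs();q=R.from_euler('xyz',o['tcp_rot']);b=q*REL.inv();c=o['tool_pos']-q.apply([0,0,19])-b.apply([0,0,9])
for d in((0,0,0),(-2.5,0,-1)):
  for l in((-55,30,15),(-55,-30,15),(-55,30,-15),(-55,-30,-15)): print(d,l,proj('side',b.apply(np.array([l],float)+d)+c)[0].round(2))
E
```

```text
182 [100, 104, 102, 101, 103, 106, 106, 100, 105, 103, 101, 106, 105, 102, 103, 99, 104, 101, 100, 102]
184 [99, 102, 102, 103, 103, 100, 103, 98, 97, 98, 97, 115, 136, 140, 137, 156, 171, 178, 177, 177]
186 [98, 103, 101, 101, 102, 109, 174, 178, 177, 177, 178, 179, 177, 177, 176, 179, 176, 176, 175, 177]
188 [100, 103, 97, 106, 102, 106, 146, 173, 178, 178, 175, 175, 176, 177, 176, 176, 177, 177, 175, 173]
190 [101, 99, 102, 102, 100, 113, 117, 145, 175, 177, 177, 177, 177, 175, 176, 177, 176, 175, 178, 174]
192 [104, 99, 103, 105, 101, 112, 124, 120, 145, 173, 178, 176, 178, 175, 175, 177, 177, 178, 173, 174]
194 [70, 80, 98, 101, 101, 110, 122, 123, 120, 171, 179, 178, 175, 176, 179, 177, 177, 177, 176, 177]
196 [73, 76, 78, 71, 74, 69, 115, 120, 120, 119, 172, 180, 176, 176, 176, 176, 178, 177, 175, 178]
198 [70, 75, 73, 74, 76, 72, 95, 121, 122, 118, 146, 176, 179, 176, 176, 176, 178, 178, 179, 179]
200 [73, 73, 74, 78, 73, 70, 70, 107, 122, 125, 118, 146, 169, 162, 165, 157, 147, 141, 147, 145]
202 [71, 69, 68, 64, 71, 62, 95, 125, 144, 122, 117, 130, 143, 142, 146, 140, 145, 146, 146, 143]
204 [170, 167, 171, 169, 172, 169, 165, 164, 222, 177, 126, 126, 144, 146, 144, 146, 147, 146, 146, 144]
206 [168, 167, 168, 168, 172, 168, 170, 169, 220, 234, 161, 134, 146, 141, 144, 141, 144, 144, 145, 144]
208 [128, 94, 89, 85, 85, 86, 82, 77, 107, 112, 115, 139, 150, 147, 146, 162, 182, 185, 182, 200]
210 [96, 74, 80, 79, 78, 69, 70, 71, 72, 69, 64, 76, 69, 66, 80, 216, 225, 221, 223, 221]
(0, 0, 0) (-55, 30, 15) [282.25 184.54]
(0, 0, 0) (-55, -30, 15) [288.35 199.69]
(0, 0, 0) (-55, 30, -15) [281.91 193.16]
(0, 0, 0) (-55, -30, -15) [287.88 208.39]
(-2.5, 0, -1) (-55, 30, 15) [281.31 184.97]
(-2.5, 0, -1) (-55, -30, 15) [287.37 200.14]
(-2.5, 0, -1) (-55, 30, -15) [280.99 193.58]
(-2.5, 0, -1) (-55, -30, -15) [286.91 208.82]
```

The cover sits about -2.9 mm in x and -1 mm in z from nominal in the grip, consistent with the measured grip pose. I'll correct for that and descend.

```bash
python3 -c "
from plan import *
RF=R.from_euler('z',-.244)
st();plan([hold([516.5,-120.8,90],RF),hold([516.5,-120.8,54],RF),hold([516.5,-120.8,36],RF)],step=20)"
```

```text
11.75 [ 507.8 -118.3  101.1] [-3.14   0.349 -0.243] [-0.35  0.67  1.4  -0.04  1.42  1.47] [-0.3  1.1 -1.4] 59.6
5 [[[0.0046,0.0002,0.009],[0.0,0.0,0.0]],[[0.0046,0.0001,0.0089],[-0.1,0.0,0.1]],[[0.0061,0.0,0.0169],[0.0,0.0,0.0]],[[0.0062,0.0,0.017],[0.0,0.0,0.0]],[[0.0061,-0.0,0.0169],[0.0,0.0,0.0]]]
```

>>> {"op": "servo_tool", "data": {"deltas": [[[0.0046, 0, 0.009], [0, 0, 0]], [[0.0046, 0, 0.009], [0, 0, 0]], [[0.006, 0, 0.017], [0, 0, 0]], [[0.006, 0, 0.017], [0, 0, 0]], [[0, 0, 0], [0, 0, 0]], [[0, 0, 0], [0, 0, 0]]]}}

```text
time: 12.5
tool_pos: [509.7, -119.8, 44.1]
tcp_rot: [-3.14, 0.35, -0.244]
contact_force: [-0.3, 0.5, -1.7]
grip_width: 59.8
finger_force: 30.0
```

```bash
python3 - <<'E'
from plan import *
from h import *
RF=R.from_euler('z',-.244)
st();plan([hold([516.5,-120.8,54],RF)]);plan([hold([516.5,-120.8,36],RF)],step=5)
im=bot.capture('side')[:,:,::-1];cv2.imwrite('side5raw.png',im)
for r in range(200,230,2): print(r,im[r,274:298,2].tolist())
c=np.array([513.7,-120.1,53])
for l in((-55,30,15),(-55,-30,15),(-55,30,-15),(-55,-30,-15)): print(l,proj('side',RF.apply(np.array(l,float))+c)[0].round(2))
E
```

```text
12.5 [ 509.7 -119.8   44.1] [-3.14   0.35  -0.244] [-0.35  0.74  1.43 -0.04  1.32  1.48] [-0.3  0.5 -1.7] 59.8
1 [[[-0.0,-0.0007,-0.0011],[-0.1,0.0,0.0]]]
4 [[[0.0015,-0.0002,0.004],[0.0,0.0,0.0]],[[0.0015,-0.0001,0.0039],[0.0,0.0,0.0]],[[0.0016,-0.0002,0.004],[0.0,0.0,0.0]],[[0.0015,-0.0001,0.0039],[-0.1,0.0,0.0]]]
200 [70, 71, 77, 75, 75, 72, 77, 68, 67, 70, 73, 72, 75, 66, 90, 120, 125, 125, 153, 175, 177, 174, 179, 180]
202 [72, 67, 69, 64, 65, 63, 65, 72, 169, 180, 175, 178, 175, 178, 179, 175, 176, 177, 176, 175, 176, 176, 174, 176]
204 [171, 167, 168, 168, 170, 168, 169, 161, 127, 170, 177, 177, 174, 175, 177, 177, 176, 174, 173, 175, 175, 174, 177, 176]
206 [139, 163, 166, 166, 169, 168, 170, 161, 128, 144, 173, 177, 176, 175, 175, 176, 175, 177, 178, 177, 176, 175, 175, 176]
208 [168, 169, 122, 92, 87, 83, 73, 99, 116, 119, 144, 172, 176, 177, 175, 175, 176, 177, 174, 175, 177, 173, 176, 178]
210 [165, 171, 98, 71, 82, 80, 72, 92, 120, 117, 119, 173, 180, 174, 176, 177, 175, 177, 177, 178, 176, 176, 176, 179]
212 [162, 171, 131, 78, 76, 80, 84, 71, 88, 118, 118, 121, 171, 17
[... 423 characters left out ...]
, 163, 164, 164, 167, 111, 71, 76, 71, 77, 122, 141, 128, 128, 141, 144, 146, 141, 143, 145, 144, 143, 143, 145]
222 [163, 162, 160, 165, 165, 169, 95, 68, 77, 81, 79, 157, 139, 136, 140, 144, 143, 146, 142, 142, 145, 144, 145, 144]
224 [159, 164, 163, 162, 164, 163, 126, 65, 70, 80, 82, 113, 160, 144, 143, 146, 150, 136, 148, 142, 135, 159, 161, 163]
226 [109, 157, 162, 160, 161, 159, 165, 122, 79, 80, 80, 78, 122, 143, 134, 124, 114, 91, 90, 88, 84, 81, 84, 82]
228 [105, 134, 162, 165, 165, 164, 165, 168, 98, 66, 80, 80, 79, 77, 79, 81, 83, 80, 81, 77, 73, 77, 68, 60]
(-55, 30, 15) [281.51 200.74]
(-55, -30, 15) [287.35 216.02]
(-55, 30, -15) [281.2  208.77]
(-55, -30, -15) [286.91 224.1 ]
```

Aligned to within about 0.5 mm along x. Lowering slowly while watching the force.

>>> {"op": "servo_tool", "data": {"deltas": [[[0.0012, -0.0007, 0.0032], [0, 0, 0]], [[0.0012, 0, 0.0032], [0, 0, 0]], [[0.0012, 0, 0.0032], [0, 0, 0]], [[0, 0, 0], [0, 0, 0]]]}}

```text
time: 13.05
tool_pos: [509.6, -119.0, 33.6]
tcp_rot: [-3.14, 0.35, -0.244]
contact_force: [-1.3, 0.5, -1.8]
grip_width: 59.7
finger_force: 30.0
```

>>> {"op": "servo_tool", "data": {"deltas": [[[0.0007, 0, 0.0019], [0, 0, 0]], [[0.0007, 0, 0.0019], [0, 0, 0]], [[0, 0, 0], [0, 0, 0]]]}}

```text
time: 13.42
tool_pos: [509.8, -119.0, 29.7]
tcp_rot: [-3.14, 0.35, -0.244]
contact_force: [0.4, -0.2, -1.0]
grip_width: 59.9
finger_force: 30.0
```

>>> {"op": "servo_tool", "data": {"deltas": [[[0.0003, 0, 0.001], [0, 0, 0]], [[0.0003, 0, 0.001], [0, 0, 0]], [[0, 0, 0], [0, 0, 0]]]}}

```text
time: 13.8
tool_pos: [509.7, -119.0, 27.7]
tcp_rot: [-3.14, 0.35, -0.244]
contact_force: [-0.4, -0.1, -1.2]
grip_width: 59.9
finger_force: 30.0
```

>>> {"op": "servo_tool", "data": {"deltas": [[[0.0003, 0, 0.0008], [0, 0, 0]], [[0.0002, 0, 0.0006], [0, 0, 0]], [[0, 0, 0], [0, 0, 0]]]}}

```text
time: 14.18
tool_pos: [509.8, -119.0, 27.4]
tcp_rot: [-3.141, 0.349, -0.244]
contact_force: [-0.7, 1.0, 7.2]
grip_width: 59.8
finger_force: 30.0
```

Contact came at the expected seat height with 7 N. One more gentle press, then release.

>>> {"op": "servo_tool", "data": {"deltas": [[[0.0002, 0, 0.0006], [0, 0, 0]], [[0, 0, 0], [0, 0, 0]]]}}

```text
time: 14.42
tool_pos: [509.8, -119.0, 27.4]
tcp_rot: [-3.141, 0.349, -0.244]
contact_force: [-2.5, 0.9, 11.4]
grip_width: 59.6
finger_force: 30.0
```

>>> {"op": "servo_tool", "data": {"deltas": [[[0, 0, 0], [0, 0, 0]], [[0, 0, 0], [0, 0, 0]], [[0, 0, 0], [0, 0, 0]], [[0, 0, 0], [0, 0, 0]]], "fingers": 1}}

```text
time: 14.92
tool_pos: [509.6, -119.0, 25.5]
tcp_rot: [-3.14, 0.35, -0.244]
contact_force: [-0.2, 0.1, 0.6]
grip_width: 91.1
finger_force: 0.0
```

```bash
python3 -c "
from plan import *
st()
o=bot.get_obs();p=o['tool_pos'];e=list(o['tcp_rot'])
plan([(*(p+[0,0,100]),*e),(500,-290,190,1.25)],ang=10)"
```

```text
14.93 [ 509.6 -119.    25.5] [-3.14   0.35  -0.244] [-0.35  0.77  1.44 -0.04  1.28  1.48] [-0.2  0.1  0.6] 91.1
12 [[[-0.0114,-0.0,-0.0313],[0.0,0.0,0.0]],[[-0.0114,-0.0001,-0.0313],[0.0,0.0,0.0]],[[-0.0115,-0.0,-0.0313],[0.0,0.0,0.0]],[[0.0009,0.0187,-0.008],[-1.7,1.8,-9.4]],[[-0.002,0.0188,-0.0074],[-1.7,1.8,-9.4]],[[-0.0048,0.0185,-0.007],[-1.7,1.8,-9.4]],[[-0.0075,0.0177,-0.0067],[-1.7,1.8,-9.4]],[[-0.0102,0.0164,-0.0064],[-1.6,1.8,-9.4]],[[-0.0125,0.0147,-0.0063],[-1.7,1.8,-9.4]],[[-0.0146,0.0127,-0.0064],[-1.6,1.8,-9.4]],[[-0.0162,0.0103,-0.0065],[-1.7,1.8,-9.4]],[[-0.0175,0.0078,-0.0068],[-1.6,1.8,-9.5]]]
```

>>> {"op": "servo_tool", "data": {"deltas": [[[-0.0055, 0, -0.0155], [0, 0, 0]], [[-0.0115, 0, -0.0313], [0, 0, 0]], [[-0.0115, 0, -0.0313], [0, 0, 0]], [[-0.0055, 0, -0.0155], [0, 0, 0]], [[0.001, 0.0187, -0.008], [-1.7, 1.8, -9.4]], [[-0.002, 0.0188, -0.0075], [-1.7, 1.8, -9.4]], [[-0.005, 0.0185, -0.007], [-1.7, 1.8, -9.4]], [[-0.0075, 0.0177, -0.0067], [-1.7, 1.8, -9.4]], [[-0.01, 0.0165, -0.0065], [-1.6, 1.8, -9.4]], [[-0.0125, 0.0147, -0.0063], [-1.7, 1.8, -9.4]], [[-0.0145, 0.0127, -0.0064], [-1.6, 1.8, -9.4]], [[-0.016, 0.0103, -0.0065], [-1.7, 1.8, -9.4]], [[-0.0175, 0.008, -0.0068], [-1.6, 1.8, -9.5]], [[0, 0, 0], [0, 0, 0]]]}}

```text
time: 16.68
tool_pos: [500.2, -291.4, 190.4]
tcp_rot: [3.141, 0.0, 1.247]
contact_force: [-0.2, 0.0, 0.7]
grip_width: 91.9
finger_force: 0.0
```

```bash
cat > fit2.py <<'E'
from ref import *
import plan; plan.st()
for n in('top','side'): cv2.imwrite(n+'6raw.png',bot.capture(n)[:,:,::-1])
I={n:np.clip(cv2.imread(n+'6raw.png')[:,:,2].astype(float),60,255) for n in('top','side')}
# top-face edge check in side view rows
im=cv2.imread('side6raw.png')
RF=R.from_euler('z',-.244)
for l in((-55,30,15),(-55,-30,15),(55,-30,15),(55,30,15)): print(l,[proj(n,RF.apply(np.array(l,float))+[513.7,-120.1,35])[0].round(1) for n in('side','top')])
# knob: dark blob centroid
for n,(x0,y0,w,h) in(('side',(335,210,30,40)),('top',(312,128,24,24))):
    g=cv2.imread(n+'6raw.png')[y0:y0+h,x0:x0+w].max(2); m=g<70; ys,xs=np.nonzero(m); print(n,'knob px',m.sum(),xs.min()+x0,xs.max()+x0,ys.min()+y0,ys.max()+y0)
canvas([((0,0),panel('side6raw.png',268,190,98,60,8.1)),((0,487),panel('side6raw.png',220,95,75,62,1.8,20)),((140,487),panel('top6raw.png',250,125,85,70,1.6,20))][:1]+[((550,487),panel('side6raw.png',220,95,75,62,1.8,20)),((0,487),panel('top6raw.png',250,128,85,50,2.2,20))],'pics/q1.png')
E
python3 fit2.py
```

```text
16.68 [ 500.2 -291.4  190.4] [3.141 0.    1.247] [-0.66  0.47  1.43 -0.    1.24 -0.34] [-0.2  0.   0.7] 91.9
(-55, 30, 15) [array([281.3, 205.6]), array([267. , 180.4])]
(-55, -30, 15) [array([287.1, 220.9]), array([287.1, 184.8])]
(55, -30, 15) [array([327. , 214.5]), array([294.6, 149.4])]
(55, 30, 15) [array([319.7, 199.7]), array([274.8, 145.1])]
side knob px 39 345 354 217 233
top knob px 47 312 327 138 149
```

View pics/q1.png

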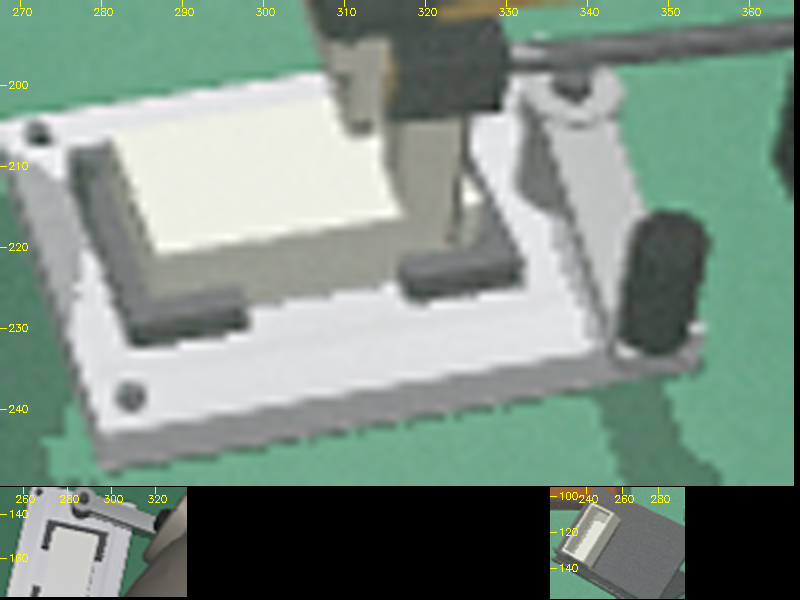

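The cover is seated inside the pocket walls: its front-left top corner is at raw (287.0,220.7) against a model value of (287.1,220.9). cover_out is still on the rack. The knob top is at side raw ≈(350.6,217.5). Computing the clamp angle and the grasp.

```bash
python3 - <<'E'
from plan import *
from h import *
RF=R.from_euler('z',-.244); F=np.array([513.7,-120.1,0])
for a in(0,.05,.1,.15,.2):
    k=lambda z:RF.apply([95-110*np.sin(a),-110*np.cos(a),z])+F
    print(a,k(106).round(1),'side',proj('side',k(106))[0].round(1),proj('side',k(64))[0].round(1),'top',proj('top',k(106))[0].round(1))
m=cv2.imread('side6raw.png').max(2)[205:240,335:362]
for r in range(8,30,2): print(205+r,np.nonzero(m[r]<85)[0]+335)
m=cv2.imread('top0raw.png').max(2)[128:155,312:335]
for r in range(8,24,1): print(128+r,np.nonzero(m[r]<60)[0]+312)
E
```

```text
0 [ 579.3 -249.8  106. ] side [356.2 218. ] [353.6 229.9] top [326.9 136.3]
0.05 [ 574.  -248.3  106. ] side [354.  218.4] [351.5 230.2] top [326.5 138.1]
0.1 [ 568.8 -246.6  106. ] side [351.8 218.6] [349.4 230.5] top [326.  139.9]
0.15 [ 563.7 -244.6  106. ] side [349.6 218.7] [347.2 230.6] top [325.5 141.7]
0.2 [ 558.6 -242.4  106. ] side [347.4 218.8] [345.  230.7] top [324.8 143.4]
213 []
215 []
217 [348 349 350 351 352 353]
219 [347 348 349 350 351 352 353 354]
221 [346 347 348 349 350 351 352 353 354]
223 [346 347 348 349 350 351 352 353 354]
225 [345 346 347 348 349 350 351 352 353]
227 [345 346 347 348 349 350 351 352 353]
229 [345 346 347 348 349 350 351 352]
231 [345 346 347 348 349 350 351 352]
233 [348 349 350]
136 []
137 []
138 [324 325 326]
139 [323 324 325 326 327]
140 [322 323 324 325 326 327 328]
141 [322 323 324 325 326 327 328]
142 [321 322 323 324 325 326 327 328]
143 [321 322 323 324 325 326 327 328]
144 [320 321 322 323 324 325 326 327]
145 [320 321 322 323 324 325 326 327]
146 [320 321 322 323 324 325 326 327]
147 [320 321 322 323 324 325 326]
148 [321 322 323 324 325 326]
149 []
150 []
151 []
```

```bash
python3 -c "
from plan import *
st();plan([(565.7,-245.4,140,1.197),(565.7,-245.4,74,1.197)],step=35)"
```

```text
16.77 [ 500.4 -289.6  189.6] [-3.14  -0.     1.246] [-0.66  0.47  1.43 -0.    1.24 -0.33] [ 0.5 -0.3  0. ] 91.9
5 [[[0.0209,0.016,0.0165],[0.0,0.0,0.9]],[[0.0211,0.0156,0.0165],[0.0,0.0,1.0]],[[0.0214,0.0152,0.0166],[-0.1,0.0,0.9]],[[0.0,0.0,0.033],[0.0,0.0,0.0]],[[0.0,0.0,0.033],[0.0,0.0,0.0]]]
```

>>> {"op": "servo_tool", "data": {"deltas": [[[0.021, 0.016, 0.0165], [0, 0, 0.9]], [[0.021, 0.0155, 0.0165], [0, 0, 1]], [[0.0215, 0.015, 0.0165], [0, 0, 0.9]], [[0, 0, 0.02], [0, 0, 0]], [[0, 0, 0.02], [0, 0, 0]], [[0, 0, 0.02], [0, 0, 0]], [[0, 0, 0.006], [0, 0, 0]], [[0, 0, 0], [0, 0, 0]]]}}

```text
time: 17.77
tool_pos: [565.6, -244.7, 74.2]
tcp_rot: [-3.14, -0.0, 1.201]
contact_force: [-0.7, -0.1, -0.5]
grip_width: 91.8
finger_force: 0.0
```

>>> {"op": "servo_tool", "data": {"deltas": [[[0, 0, 0], [0, 0, 0]], [[0, 0, 0], [0, 0, 0]], [[0, 0, 0], [0, 0, 0]], [[0, 0, 0], [0, 0, 0]], [[0, 0, 0], [0, 0, 0]], [[0, 0, 0], [0, 0, 0]]], "fingers": 0}}

```text
time: 18.52
tool_pos: [565.6, -245.5, 74.4]
tcp_rot: [-3.141, -0.0, 1.201]
contact_force: [-0.0, 0.3, -0.6]
grip_width: 36.2
finger_force: 0.0
```

```bash
python3 - <<'E'
from plan import *
st()
RF=R.from_euler('z',-.244); F=np.array([513.7,-120.1,0])
l=RF.inv().apply(bot.get_obs()['tool_pos']-F); print('fixture frame',l.round(1),'r',np.hypot(l[0]-95,l[1]).round(1)); a0=np.arctan2(95-l[0],-l[1]);print(a0)
w=[]
for a in np.arange(a0+.14,1.571,.14).tolist()+[1.571]:
    p=RF.apply([95-110*np.sin(a),-110*np.cos(a),74])+F; w.append((*p,1.197-(a-a0)))
plan(w,ang=9,step=20)
E
```

```text
18.52 [ 565.6 -245.5   74.4] [-3.141 -0.     1.201] [-0.53  0.65  1.45  0.    1.04 -0.16] [-0.   0.3 -0.6] 36.2
fixture frame [  80.6 -109.1   74.4] r 110.1
0.13109527887275702
11 [[[0.0012,-0.0153,0.0004],[0.0,0.0,8.3]],[[0.0011,-0.0154,0.0],[0.0,0.0,8.0]],[[0.0011,-0.0153,0.0],[0.0,0.0,8.0]],[[0.0011,-0.0154,0.0],[0.0,0.0,8.0]],[[0.0011,-0.0153,0.0],[0.0,0.0,8.1]],[[0.0011,-0.0154,0.0],[0.0,0.0,8.0]],[[0.0011,-0.0153,0.0],[0.0,0.0,8.0]],[[0.0011,-0.0154,0.0],[0.0,0.0,8.0]],[[0.0011,-0.0153,0.0],[0.0,0.0,8.0]],[[0.0011,-0.0154,0.0],[0.0,0.0,8.1]],[[0.0001,-0.0044,0.0],[0.0,0.0,2.3]]]
```

Still closing. I'll wait for the grip to complete before swinging.

>>> {"op": "servo_tool", "data": {"deltas": [[[0, 0, 0], [0, 0, 0]], [[0, 0, 0], [0, 0, 0]], [[0, 0, 0], [0, 0, 0]]]}}

```text
time: 18.9
tool_pos: [565.6, -245.5, 74.4]
tcp_rot: [-3.142, -0.0, 1.202]
contact_force: [0.5, 0.2, -0.2]
grip_width: 24.0
finger_force: 30.0
```

>>> {"op": "servo_tool", "data": {"deltas": [[[0.001, -0.0075, 0], [0, 0, 4]], [[0.0005, -0.0075, 0], [0, 0, 4]], [[0.0005, -0.0075, 0], [0, 0, 4]], [[0.0005, -0.0075, 0], [0, 0, 4]]]}}

```text
time: 19.4
tool_pos: [539.1, -230.3, 74.4]
tcp_rot: [-3.141, 0.002, 0.92]
contact_force: [-3.5, -3.0, 0.1]
grip_width: 23.3
finger_force: 30.0
```

>>> {"op": "servo_tool", "data": {"deltas": [[[0, -0.0077, 0], [0, 0, 4]], [[0, -0.0077, 0], [0, 0, 4]], [[0.0002, -0.0077, 0], [0, 0, 4]], [[0.0003, -0.0077, 0], [0, 0, 4]], [[0.0003, -0.0077, 0], [0, 0, 4]], [[0.0003, -0.0077, 0], [0, 0, 4]], [[0.0003, -0.0077, 0], [0, 0, 4]], [[0.0003, -0.0077, 0], [0, 0, 4]], [[0.0003, -0.0077, 0], [0, 0, 4]], [[0.0003, -0.0077, 0], [0, 0, 4]], [[0.0003, -0.0077, 0], [0, 0, 4]], [[0.0003, -0.0077, 0], [0, 0, 4]]]}}

```text
time: 20.9
tool_pos: [496.2, -150.9, 74.4]
tcp_rot: [-3.141, 0.001, 0.083]
contact_force: [0.1, -0.0, -1.3]
grip_width: 23.7
finger_force: 30.0
```

```bash
cat > kn.py <<'E'
from plan import *
st()
RF=R.from_euler('z',-.244); F=np.array([513.7,-120.1,0])
l=RF.inv().apply(bot.get_obs()['tool_pos']-F); print('r',np.hypot(l[0]-95,l[1]).round(1)); a0=np.arctan2(95-l[0],-l[1]);print(a0,'left deg',np.degrees(1.571-a0))
E
python3 kn.py
```

```text
20.9 [ 496.2 -150.9   74.4] [-3.141e+00  1.000e-03  8.300e-02] [-0.44  0.51  1.74 -0.    0.9   1.05] [ 0.1 -0.  -1.3] 23.7
r 109.9
1.2553395851367481 left deg 18.08600953101297
```

>>> {"op": "servo_tool", "data": {"deltas": [[[0.0003, -0.0077, 0], [0, 0, 4]], [[0.0003, -0.0077, 0], [0, 0, 4]], [[0.0003, -0.0077, 0], [0, 0, 4]], [[0.0003, -0.0077, 0], [0, 0, 4]], [[0, -0.004, 0], [0, 0, 2]], [[0, 0, 0], [0, 0, 0]]]}}

```text
time: 21.65
tool_pos: [499.0, -116.2, 74.4]
tcp_rot: [-3.141, 0.001, -0.229]
contact_force: [0.1, 2.2, 0.2]
grip_width: 23.4
finger_force: 30.0
```

```bash
python3 kn.py
```

```text
21.65 [ 499.  -116.2   74.4] [-3.141e+00  1.000e-03 -2.290e-01] [-0.38  0.5   1.76  0.    0.89  1.42] [0.1 2.2 0.2] 23.4
r 110.2
1.5729194230826136 left deg -0.10997484173375041
```

Near the nominal stop, but with only friction-level force so far. Creeping on until the hard stop shows.

>>> {"op": "servo_tool", "data": {"deltas": [[[0, -0.001, 0], [0, 0, 0.5]], [[0, -0.001, 0], [0, 0, 0.5]], [[0, 0, 0], [0, 0, 0]]]}}

```text
time: 22.02
tool_pos: [499.2, -115.7, 74.4]
tcp_rot: [3.14, 0.001, -0.247]
contact_force: [-2.7, -4.7, -0.8]
grip_width: 23.7
finger_force: 30.0
```

>>> {"op": "servo_tool", "data": {"deltas": [[[0, -0.001, 0], [0, 0, 0.5]], [[0, -0.001, 0], [0, 0, 0.5]], [[0, 0, 0], [0, 0, 0]]]}}

```text
time: 22.4
tool_pos: [499.5, -115.7, 74.4]
tcp_rot: [3.137, 0.0, -0.264]
contact_force: [-5.8, -14.4, -0.8]
grip_width: 23.4
finger_force: 30.0
```

Hard stop reached: 14 N with no further motion. Releasing and going to the stop button.

>>> {"op": "servo_tool", "data": {"deltas": [[[0, 0, 0], [0, 0, 0]], [[0, 0, 0], [0, 0, 0]], [[0, 0, 0], [0, 0, 0]], [[0, 0, -0.03], [0, 0, 0]], [[0, 0, -0.04], [0, 0, 0]], [[0, 0, -0.03], [0, 0, 0]], [[0, 0, 0], [0, 0, 0]]], "fingers": 1}}

```text
time: 23.28
tool_pos: [501.6, -112.9, 176.8]
tcp_rot: [3.141, -0.005, -0.264]
contact_force: [-0.1, 0.4, -0.0]
grip_width: 88.6
finger_force: 0.0
```

```bash
python3 - <<'E'
from plan import *
from h import *
st()
for n in('top','side'): cv2.imwrite(n+'7raw.png',bot.capture(n)[:,:,::-1])
im=cv2.imread('side7raw.png').astype(int); m=(im[:,:,2]>150)&(im[:,:,1]<90)&(im[:,:,0]<90)
ys,xs=np.nonzero(m[270:320,335:390]); print('red top face',xs.mean()+335,ys.mean()+270,len(xs),proj('side',[463,-428,96]),proj('side',[464.5,-426.5,96]))
xs,ys=np.nonzero(m[270:320,335:390].T); print(xs.min()+335,xs.max()+335,ys.min()+270,ys.max()+270)
plan([(463.5,-427.5,160,1.35),(463.5,-427.5,100,1.35)],step=48,ang=9)
E
```

```text
23.27 [ 501.6 -112.9  176.8] [ 3.141 -0.005 -0.264] [-0.37  0.37  1.64  0.    1.13  1.46] [-0.1  0.4 -0. ] 88.6
red top face 362.106824925816 295.9139465875371 337 [[361.8273538  294.74742267]] [[361.97066224 293.90811208]]
350 374 286 306
13 [[[0.0043,0.0285,0.0013],[0.0,0.0,-8.4]],[[0.0001,0.0288,0.0013],[0.0,0.0,-8.4]],[[-0.0041,0.0285,0.0013],[0.0,0.0,-8.4]],[[-0.0083,0.0276,0.0013],[0.0,0.0,-8.4]],[[-0.0122,0.0261,0.0013],[0.0,0.0,-8.4]],[[-0.0159,0.0241,0.0012],[0.0,0.0,-8.4]],[[-0.0193,0.0215,0.0013],[0.0,0.0,-8.4]],[[-0.0222,0.0184,0.0012],[0.0,0.0,-8.4]],[[-0.0246,0.015,0.0013],[0.0,0.0,-8.4]],[[-0.0266,0.0113,0.0012],[0.0,0.0,-8.4]],[[-0.0279,0.0072,0.0013],[0.0,0.0,-8.5]],[[0.0,0.0,0.03],[0.0,0.0,0.0]],[[0.0,0.0,0.03],[0.0,0.0,0.0]]]
```

>>> {"op": "servo_tool", "data": {"deltas": [[[0.0045, 0.0285, 0.001], [0, 0, -8.4]], [[0, 0.029, 0.0015], [0, 0, -8.4]], [[-0.004, 0.0285, 0.001], [0, 0, -8.4]], [[-0.0085, 0.0275, 0.0015], [0, 0, -8.4]], [[-0.012, 0.026, 0.001], [0, 0, -8.4]], [[-0.016, 0.024, 0.0015], [0, 0, -8.4]], [[-0.0195, 0.0215, 0.001], [0, 0, -8.4]], [[-0.022, 0.0185, 0.0015], [0, 0, -8.4]], [[-0.0245, 0.015, 0.001], [0, 0, -8.4]], [[-0.0265, 0.0115, 0.0015], [0, 0, -8.4]], [[-0.028, 0.007, 0.001], [0, 0, -8.5]], [[0, 0, 0.02], [0, 0, 0]], [[0, 0, 0.02], [0, 0, 0]], [[0, 0, 0], [0, 0, 0]]], "fingers": 1}}

```text
time: 25.12
tool_pos: [462.5, -426.3, 117.6]
tcp_rot: [-3.136, -0.004, 1.35]
contact_force: [-0.2, -0.3, 0.1]
grip_width: 91.6
finger_force: 0.0
```

```bash
python3 -c "
from plan import *
st();plan([(463.3,-427.8,71.5,1.35)],step=20)"
```

```text
25.12 [ 462.5 -426.3  117.6] [-3.136 -0.004  1.35 ] [-0.87  0.63  1.36  0.    1.16 -0.65] [-0.2 -0.3  0.1] 91.6
3 [[[-0.0005,0.0004,0.0154],[-0.1,-0.1,0.0]],[[-0.0004,0.0004,0.0154],[-0.1,-0.1,0.0]],[[-0.0005,0.0005,0.0153],[-0.1,0.0,0.0]]]
```

>>> {"op": "servo_tool", "data": {"deltas": [[[-0.0005, 0.0005, 0.0155], [-0.1, -0.1, 0]], [[-0.0005, 0.0005, 0.0155], [-0.1, -0.1, 0]], [[-0.0005, 0.0005, 0.015], [0, 0, 0]], [[0, 0, 0], [0, 0, 0]]]}}

```text
time: 25.62
tool_pos: [464.3, -428.9, 73.2]
tcp_rot: [3.141, 0.002, 1.35]
contact_force: [0.2, 0.1, -0.0]
grip_width: 92.1
finger_force: 0.0
```

>>> {"op": "servo_tool", "data": {"deltas": [[[0, 0, 0], [0, 0, 0]], [[0, 0, 0], [0, 0, 0]], [[0, 0, 0], [0, 0, 0]], [[0, 0, 0], [0, 0, 0]], [[0, 0, 0], [0, 0, 0]], [[0, 0, 0], [0, 0, 0]]], "fingers": 0}}

```text
time: 26.38
tool_pos: [463.9, -429.5, 75.2]
tcp_rot: [3.14, 0.003, 1.35]
contact_force: [-5.3, 1.0, 4.2]
grip_width: 51.2
finger_force: 30.0
```

>>> {"op": "servo_tool", "data": {"deltas": [[[0, 0, 0], [0, 0, 7]], [[0, 0, 0], [0, 0, 7]], [[0, 0, 0], [0, 0, 7]], [[0, 0, 0], [0, 0, 7]], [[0, 0, 0], [0, 0, 7]], [[0, 0, 0], [0, 0, 7]], [[0, 0, 0], [0, 0, 7]], [[0, 0, 0], [0, 0, 7]], [[0, 0, 0], [0, 0, 0]]]}}

```text
time: 27.5
tool_pos: [463.0, -428.7, 75.2]
tcp_rot: [3.141, 0.002, 0.371]
contact_force: [-9.1, 3.5, 7.9]
grip_width: 51.5
finger_force: 30.0
```

```bash
cat > m.py <<'E'
from plan import *
from h import *
st();print(bot.get_obs()['moment'].round(2))
for n in('top','side'): im=bot.capture(n)[:,:,::-1];cv2.imwrite(n+'8raw.png',im)
im=im.astype(int)
m=(im.min(2)>150)[270:315,335:392]; ys,xs=np.nonzero(m); print('white',len(xs), [(x+335,y+270) for x,y in zip(xs,ys)][:60])
r=(im[:,:,2]>150)&(im[:,:,1]<90)&(im[:,:,0]<90); ys,xs=np.nonzero(r[270:320,335:390]); print('red',len(xs),xs.min()+335,xs.max()+335,ys.min()+270,ys.max()+270)
E
python3 m.py
```

```text
27.5 [ 463.  -428.7   75.2] [3.141e+00 2.000e-03 3.710e-01] [-0.87  0.68  1.4  -0.    1.06  0.33] [-9.1  3.5  7.9] 51.5
[0.59 1.65 0.01]
white 60 [(np.int64(358), np.int64(270)), (np.int64(359), np.int64(270)), (np.int64(360), np.int64(270)), (np.int64(360), np.int64(271)), (np.int64(361), np.int64(271)), (np.int64(362), np.int64(271)), (np.int64(362), np.int64(272)), (np.int64(363), np.int64(272)), (np.int64(363), np.int64(273)), (np.int64(364), np.int64(273)), (np.int64(365), np.int64(273)), (np.int64(365), np.int64(274)), (np.int64(366), np.int64(274)), (np.int64(367), np.int64(274)), (np.int64(366), np.int64(275)), (np.int64(367), np.int64(275)), (np.int64(368), np.int64(275)), (np.int64(368), np.int64(276)), (np.int64(369), np.int64(276)), (np.int64(370), np.int64(276)), (np.int64(370), np.int64(277)), (np.int64(371), np.int64(277)), (np.int64(371), np.int64(278)), (np.int64(355), np.int64(283)), (np.int64(356), np.int64(283)), (np.int64(357), np.int64(284)), (np.int64(358), np.int64(284)), (np.int64(358), np.int64(285)), (np.int64(359), np.int64(285)), (np.int64(355), np.int64(
[... 290 characters left out ...]
3)), (np.int64(360), np.int64(293)), (np.int64(361), np.int64(293)), (np.int64(361), np.int64(294)), (np.int64(362), np.int64(294)), (np.int64(363), np.int64(294)), (np.int64(362), np.int64(295)), (np.int64(363), np.int64(295)), (np.int64(364), np.int64(295)), (np.int64(363), np.int64(296)), (np.int64(364), np.int64(296)), (np.int64(365), np.int64(296)), (np.int64(365), np.int64(297)), (np.int64(366), np.int64(297)), (np.int64(367), np.int64(297)), (np.int64(366), np.int64(298)), (np.int64(367), np.int64(298)), (np.int64(368), np.int64(298)), (np.int64(368), np.int64(299)), (np.int64(369), np.int64(299)), (np.int64(369), np.int64(300)), (np.int64(348), np.int64(314))]
red 231 350 372 286 311
```

The head turns with the gripper, and the line's slope has changed by about 56°. Continuing to the stop while watching the moment.

>>> {"op": "servo_tool", "data": {"deltas": [[[0, 0, 0], [0, 0, 4]], [[0, 0, 0], [0, 0, 4]], [[0, 0, 0], [0, 0, 2]], [[0, 0, 0], [0, 0, 0]]]}}

```text
time: 28.1
tool_pos: [464.3, -428.3, 75.1]
tcp_rot: [3.14, -0.001, 0.198]
contact_force: [-3.7, 4.8, 4.7]
grip_width: 51.4
finger_force: 30.0
```

```bash
python3 m.py | cut -c1-150
```

```text
28.1 [ 464.3 -428.3   75.1] [ 3.14e+00 -1.00e-03  1.98e-01] [-0.87  0.68  1.4  -0.    1.06  0.51] [-3.7  4.8  4.7] 51.4
[0.81 0.71 0.24]
white 51 [(np.int64(360), np.int64(270)), (np.int64(361), np.int64(270)), (np.int64(362), np.int64(270)), (np.int64(362), np.int64(271)), (np.int64(36
red 219 350 370 286 306
```

>>> {"op": "servo_tool", "data": {"deltas": [[[0, 0, 0], [0, 0, 3]], [[0, 0, 0], [0, 0, 3]], [[0, 0, 0], [0, 0, 0]]]}}

```text
time: 28.58
tool_pos: [464.1, -428.3, 74.9]
tcp_rot: [3.14, 0.0, 0.095]
contact_force: [-4.6, 4.0, 4.0]
grip_width: 51.5
finger_force: 30.0
```

```bash
cat > line.py <<'E'
from h import *
def ang(f,z,c=(463.3,-428)):
    im=cv2.imread(f).astype(int); best=[]
    m=im.min(2); pc=proj('side',[*c,z])[0]
    th=np.linspace(0,np.pi,721); sc=[]
    for t in th:
        s=0
        for d in np.linspace(-14,14,29):
            u=proj('side',[c[0]+d*np.cos(t),c[1]+d*np.sin(t),z])[0]; s+=cv2.getRectSubPix(im.min(2).astype(np.float32),(1,1),(float(u[0]),float(u[1])))[0,0]
        sc.append(s/29)
    i=int(np.argmax(sc)); return th[i].round(3),round(sc[i])
E
cp side8raw.png side8b.png; python3 m.py | cut -c1-130; python3 - <<'E'
from line import *
print(ang('side0raw.png',104),ang('side2raw.png',95),ang('side8b.png',95),ang('side8raw.png',95))
E
```

```text
28.57 [ 464.1 -428.3   74.9] [3.14  0.    0.095] [-0.87  0.68  1.4  -0.    1.06  0.61] [-4.6  4.   4. ] 51.5
[0.77 0.86 0.64]
white 44 [(np.int64(361), np.int64(270)), (np.int64(362), np.int64(271)), (np.int64(363), np.int64(272)), (np.int64(364), np.int64
red 190 350 370 286 305
(np.float64(2.88), 222) (np.float64(2.875), 222) (np.float64(1.772), 140) (np.float64(1.728), 124)
```

The turn is at its stop: about 1.10 rad by the line, with the moment rising to 0.64 N m. Pulling up.

>>> {"op": "servo_tool", "data": {"deltas": [[[0, 0, -0.002], [0, 0, 0]], [[0, 0, -0.002], [0, 0, 0]], [[0, 0, -0.002], [0, 0, 0]], [[0, 0, -0.002], [0, 0, 0]], [[0, 0, 0], [0, 0, 0]]]}}

```text
time: 29.3
tool_pos: [464.1, -428.3, 82.1]
tcp_rot: [3.141, -0.0, 0.094]
contact_force: [-3.5, 4.4, -0.5]
grip_width: 51.1
finger_force: 30.0
```

>>> {"op": "servo_tool", "data": {"deltas": [[[0, 0, -0.001], [0, 0, 0]], [[0, 0, -0.001], [0, 0, 0]], [[0, 0, 0], [0, 0, 0]]]}}

```text
time: 29.68
tool_pos: [464.1, -428.3, 83.2]
tcp_rot: [3.141, 0.0, 0.094]
contact_force: [-3.1, 4.7, -10.6]
grip_width: 51.5
finger_force: 30.0
```

>>> {"op": "servo_tool", "data": {"deltas": [[[0, 0, -0.001], [0, 0, 0]], [[0, 0, 0], [0, 0, 0]]]}}

```text
time: 29.92
tool_pos: [464.0, -428.3, 83.5]
tcp_rot: [3.141, 0.0, 0.093]
contact_force: [-0.1, 3.4, -25.0]
grip_width: 51.5
finger_force: 30.0
```

```bash
python3 m.py | cut -c1-130; python3 - <<'E'
from line import *
print(ang('side8raw.png',104))
E
```

```text
29.93 [ 464.  -428.3   83.5] [3.141 0.    0.093] [-0.87  0.67  1.39 -0.    1.08  0.61] [ -0.1   3.4 -25. ] 51.5
[0.56 0.3  0.73]
white 43 [(np.int64(364), np.int64(270)), (np.int64(365), np.int64(270)), (np.int64(365), np.int64(271)), (np.int64(366), np.int64
red 201 351 370 283 303
(np.float64(1.75), 126)
```

>>> {"op": "servo_tool", "data": {"deltas": [[[0, 0, 0], [0, 0, 0]], [[0, 0, 0], [0, 0, 0]], [[0, 0, 0], [0, 0, 0]], [[0, 0, 0], [0, 0, 0]], [[0, 0, -0.02], [0, 0, 0]], [[0, 0, -0.04], [0, 0, 0]], [[0, 0, -0.05], [0, 0, 0]], [[0, 0, -0.05], [0, 0, 0]], [[0, 0, 0], [0, 0, 0]]], "fingers": 1}}

```text
time: 31.15
tool_pos: [466.0, -430.7, 251.7]
tcp_rot: [3.128, -0.008, 0.093]
contact_force: [-0.6, -0.4, -0.4]
grip_width: 91.4
finger_force: 0.0
```

```bash
python3 m.py | cut -c1-130; python3 - <<'E'
from line import *
print('line',ang('side8raw.png',104),'or if down',ang('side8raw.png',96))
im=cv2.imread('side8raw.png').astype(int);r=(im[:,:,2]>150)&(im[:,:,1]<90)&(im[:,:,0]<90)
i0=cv2.imread('side0raw.png').astype(int);r0=(i0[:,:,2]>150)&(i0[:,:,1]<90)&(i0[:,:,0]<90)
i2=cv2.imread('side2raw.png').astype(int);r2=(i2[:,:,2]>150)&(i2[:,:,1]<90)&(i2[:,:,0]<90)
for n,q in(('start',r0),('down',r2),('now',r)):
    ys,xs=np.nonzero(q[270:320,335:390]);print(n,xs.mean()+335,ys.mean()+270,ys.min()+270,len(xs))
# clamp knob & cover_out change
F=np.array([513.7,-120.1,0]);RF=R.from_euler('z',-.244)
print('knob exp',proj('side',RF.apply([-15,0,85])+F)); m=im.max(2)[185:220,288:312]; ys,xs=np.nonzero(m<80); print('dark mean',xs.mean()+288,ys.mean()+185,len(xs))
print('cover_out diff',np.abs(im-i0)[98:142,226:258].mean().round(1))
E
```

```text
31.15 [ 466.  -430.7  251.7] [ 3.128 -0.008  0.093] [-0.87  0.52  1.17 -0.    1.44  0.61] [-0.6 -0.4 -0.4] 91.4
[-0.05  0.16  0.04]
white 42 [(np.int64(356), np.int64(287)), (np.int64(357), np.int64(287)), (np.int64(356), np.int64(288)), (np.int64(357), np.int64
red 351 351 375 283 309
line (np.float64(1.872), 182) or if down (np.float64(1.296), 101)
start 362.7369942196532 293.4942196531792 283 346
down 362.1032448377581 295.8495575221239 285 339
now 362.8376068376068 293.75783475783476 283 351
knob exp [[299.28982252 201.24506766]]
dark mean 299.6461538461538 202.13846153846154 65
cover_out diff 11.3
```

```bash
python3 - <<'E'
from h import *
c=CM['side'];Rc=R.from_euler('xyz',c['rotation']).as_matrix()
def bp(uv,z):
    d=np.c_[uv,np.ones(len(uv))]@np.linalg.inv(c['mtx']).T@Rc.T; return c['xyz']+d*((z-c['xyz'][2])/d[:,2])[:,None]
for f,z in(('side0raw.png',104),('side2raw.png',96),('side8raw.png',104)):
    im=cv2.imread(f).astype(float)[284:305,352:374]; g=np.clip(np.minimum(im[:,:,0],im[:,:,1])-60,0,None)
    n,lab,st,_=cv2.connectedComponentsWithStats((g>40).astype(np.uint8)); 
    # component nearest centre
    k=max(range(1,n),key=lambda i:st[i,4] if st[i,0]>0 and st[i,1]>0 and st[i,0]+st[i,2]<22 else 0)
    w=np.where(cv2.dilate((lab==k).astype(np.uint8),np.ones((3,3)))>0,g,0); ys,xs=np.nonzero(w>0); P=bp(np.c_[xs+352,ys+284],z)[:,:2]; W=w[ys,xs]
    m=np.average(P,axis=0,weights=W); C=np.cov((P-m).T,aweights=W); ev,V=np.linalg.eigh(C); a=np.arctan2(V[1,1],V[0,1])%np.pi
    print(f,m.round(1),a.round(3),np.sqrt(ev).round(1),len(xs))
a=cv2.imread('side0raw.png',0).astype(np.float32)[95:145,222:262];b=cv2.imread('side8raw.png',0).astype(np.float32)[95:145,222:262];print(cv2.phaseCorrelate(a,b,cv2.createHanningWindow((40,50),5)),a.mean(),b.mean())
E
```

```text
side0raw.png [ 464.1 -428.1] 2.888 [ 1.8 10.8] 74
side2raw.png [ 464.  -428.2] 2.884 [ 1.9 10.9] 78
side8raw.png [ 463.8 -427.7] 1.871 [ 2.  10.6] 83
((0.09239545424040685, -0.04239287658256785), 0.9420818839073181) 54.109703 57.696777
```

The head shows 1.015 rad turned, possibly short of the 1.1 stop. I'll regrip and confirm against the stop.

```bash
python3 -c "
from plan import *
st();plan([(463.9,-428,120,.093),(463.9,-428,82,.093)],step=40)"
```

```text
31.25 [ 464.5 -429.1  246.4] [ 3.136e+00 -3.000e-03  9.300e-02] [-0.87  0.53  1.17 -0.    1.43  0.61] [ 0.1  0.8 -1.4] 91.5
5 [[[-0.0002,-0.0005,0.0316],[0.1,0.0,0.0]],[[-0.0002,-0.0004,0.0316],[0.1,-0.1,0.0]],[[-0.0002,-0.0003,0.0316],[0.1,0.0,0.0]],[[-0.0002,-0.0003,0.0316],[0.0,-0.1,0.0]],[[0.0,-0.0,0.038],[0.0,0.0,0.0]]]
```

>>> {"op": "servo_tool", "data": {"deltas": [[[0, -0.0003, 0.0316], [0, 0, 0]], [[0, -0.0003, 0.0316], [0, 0, 0]], [[0, -0.0003, 0.0316], [0, 0, 0]], [[0, 0, 0.0316], [0, 0, 0]], [[0, 0, 0.015], [0, 0, 0]], [[0, 0, 0.015], [0, 0, 0]], [[0, 0, 0.006], [0, 0, 0]], [[0, 0, 0], [0, 0, 0]]]}}

```text
time: 32.25
tool_pos: [464.9, -428.9, 83.7]
tcp_rot: [3.137, -0.002, 0.093]
contact_force: [-0.2, -0.9, -0.2]
grip_width: 91.6
finger_force: 0.0
```

>>> {"op": "servo_tool", "data": {"deltas": [[[0, 0, 0], [0, 0, 0]], [[0, 0, 0], [0, 0, 0]], [[0, 0, 0], [0, 0, 0]], [[0, 0, 0], [0, 0, 0]], [[0, 0, 0], [0, 0, 0]], [[0, 0, 0], [0, 0, 0]]], "fingers": 0}}

```text
time: 33.0
tool_pos: [464.8, -428.2, 83.6]
tcp_rot: [3.138, -0.002, 0.093]
contact_force: [-0.3, 3.9, 2.2]
grip_width: 51.1
finger_force: 30.0
```

```bash
python3 m.py | head -2
```

```text
33.0 [ 464.8 -428.2   83.6] [ 3.138e+00 -2.000e-03  9.300e-02] [-0.87  0.67  1.39 -0.    1.08  0.61] [-0.3  3.9  2.2] 51.1
[0.48 0.26 0.02]
```

>>> {"op": "servo_tool", "data": {"deltas": [[[0, 0, 0], [0, 0, 3]], [[0, 0, 0], [0, 0, 3]], [[0, 0, 0], [0, 0, 0]]]}}

```text
time: 33.48
tool_pos: [464.2, -428.2, 83.5]
tcp_rot: [3.138, -0.001, -0.009]
contact_force: [-4.1, 4.6, 4.6]
grip_width: 51.4
finger_force: 30.0
```

```bash
python3 m.py | head -2
```

```text
33.48 [ 464.2 -428.2   83.5] [ 3.138e+00 -1.000e-03 -9.000e-03] [-0.87  0.67  1.39 -0.    1.08  0.72] [-4.1  4.6  4.6] 51.4
[0.67 0.7  0.97]
```

>>> {"op": "servo_tool", "data": {"deltas": [[[0, 0, 0], [0, 0, 4]], [[0, 0, 0], [0, 0, 4]], [[0, 0, 0], [0, 0, 0]]]}}

```text
time: 33.95
tool_pos: [465.1, -428.4, 83.4]
tcp_rot: [3.138, -0.003, -0.148]
contact_force: [0.4, 4.6, 2.3]
grip_width: 51.6
finger_force: 30.0
```

```bash
python3 m.py | head -2
```

```text
33.95 [ 465.1 -428.4   83.4] [ 3.138e+00 -3.000e-03 -1.480e-01] [-0.87  0.67  1.39 -0.    1.08  0.85] [0.4 4.6 2.3] 51.6
[0.62 0.12 0.92]
```

The moment rises at once and saturates at about 0.95 N m with the fingers slipping, so the head is at its stop. A final small pull up to re-confirm, then release.

>>> {"op": "servo_tool", "data": {"deltas": [[[0, 0, -0.001], [0, 0, 0]], [[0, 0, -0.001], [0, 0, 0]], [[0, 0, -0.001], [0, 0, 0]], [[0, 0, 0], [0, 0, 0]]]}}

```text
time: 34.55
tool_pos: [464.6, -428.3, 84.0]
tcp_rot: [3.14, -0.002, -0.151]
contact_force: [5.6, 0.2, -16.4]
grip_width: 51.8
finger_force: 30.0
```

>>> {"op": "servo_tool", "data": {"deltas": [[[0, 0, 0], [0, 0, 0]], [[0, 0, 0], [0, 0, 0]], [[0, 0, 0], [0, 0, 0]], [[0, 0, 0], [0, 0, 0]], [[0, 0, -0.02], [0, 0, 0]], [[0, 0, -0.04], [0, 0, 0]], [[0, 0, -0.05], [0, 0, 0]], [[0, 0, -0.03], [0, 0, 0]], [[0, 0, 0], [0, 0, 0]], [[0, 0, 0], [0, 0, 0]]], "fingers": 1}}

```text
time: 35.8
tool_pos: [464.0, -427.8, 225.4]
tcp_rot: [3.139, -0.002, -0.151]
contact_force: [-0.1, 0.3, -0.1]
grip_width: 91.9
finger_force: 0.0
```

```bash
python3 m.py | cut -c1-130; python3 - <<'E'
from line import *
print(ang('side8raw.png',104,(464,-428)))
E
```

```text
35.8 [ 464.  -427.8  225.4] [ 3.139e+00 -2.000e-03 -1.510e-01] [-0.87  0.54  1.21 -0.    1.39  0.86] [-0.1  0.3 -0.1] 91.9
[-0.01  0.2  -0.04]
white 45 [(np.int64(355), np.int64(287)), (np.int64(356), np.int64(287)), (np.int64(357), np.int64(287)), (np.int64(356), np.int64
red 344 351 375 283 304
(np.float64(1.85), 210)
```

The stop is up (red top row 283, as at the start) and the line angle is unchanged at its stop. The robot is clear, so I'm handing in.

```bash
python3 -c "
from plant import bot
print(bot.close_job())"
```

```text
the job is handed in; nothing more can be done
None
```

I handed the job in at about 36 s. The stop was pushed down, cover_in seated in the pocket and released, the clamp swung to its stop, and the button turned to its stop and pulled fully up. cover_out was left where it leans.

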